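# Set up the jar rack for the eye clinic's desk

## Robot

A 7-joint arm with a two-finger parallel gripper is mounted at the origin on the work surface. World frame = base frame: x ahead of the robot, y to its left, z up, the work surface at z = 0. Lengths are in m, angles in rad, forces in N, time in s.
With the tool pointing down it reaches from about 0.425 to 0.825 m from the base axis. Payload 3.6 kg.
Tool frame: the origin (TCP) lies between the finger pads; the fingertips stand 11 mm ahead of it and the grasp point (between the pads) lies 8 mm behind it; z points along the fingers, y is the direction in which the jaws open and shut (so a half turn about z gives the same grasp; the last joint's range is limited). The gripper opens to 85 mm and grips with 20 to 120 N. Pads are 22 mm wide; open, the fingers measure 114 mm over their backs; the gripper's body (76 mm by 85 mm) begins 54 mm behind the grasp point. The pads swing forward as they close: fully open they stand 13 mm farther back than shut.
Start: joints at [1.242, 0.615, -0.013, 1.423, 0.008, 1.103, -0.04], TCP at [0.194, -0.62, 0.242] pointing down, gripper open.
Joint ranges: [-3.12, 3.12], [-0.3, 2.06], [-1.34, 1.32], [0.26, 2.42], [-1.36, 4.5], [0.01, 1.98], [-2.84, 2.84]. Speed limits (rad/s): [2.79, 2.79, 3.14, 3.14, 3.14, 3.14, 3.14].

## Interface

Orientations are given as a rotation vector (axis times angle).
In Python, from station import robot gives the robot as it stands.
- The arm moves only by the tool jog_arm, never from a script. Its argument "motion" is a list of rows, each an object with "fingers": the finger opening in m, from 0 to 0.0854; "travel": the shift along the tool's x, y, z in m, a list of three; "roll": the turn about the tool's z in degrees. In form: [{"fingers": fingers, "travel": [dx, dy, dz], "roll": roll}, ...]. A call has 1 to 12 rows; each row shifts and turns the pose as measured when the row begins, along the tool's axes as they then stand; what a row does not reach is not made up. A row lasts 1/10 s, in which the tool goes at most 50 mm and 8.59 degrees, less where a joint would pass 70% of its speed; a pose out of reach is approached as far as the arm can. A call with a gripper value outside its range is refused whole. The fingers move at their own pace and stop on an object; "force" is the grip in N (left out, the last holds). Time passes only in rows, so rows that do not move let the fingers close. It gives the time, the measured TCP pose, the force and the opening at its end, in the units of the state.
- robot.read_state(): the state, without advancing time (a new reading comes with each control period).
- robot.camera(name): name is "scene" or "side" or "wrist"; returns a dict with "color" (384x512x3 uint8, blue, green, red), "fx", "fy", "cx", "cy" (pixels), "world_from_camera" (4x4, takes a point from camera to world coordinates); the wrist camera has in their place "hand_eye" (4x4, takes a point from camera to tool coordinates, whose origin is the TCP and whose axes are the flange's). Camera axes: x right, y up, looking along -z (the intrinsics and any distortion apply to the point x, -y, -z); pixel columns grow to the right and rows downward; lengths in m; the calibration is good to about 2 mm. A picture is of the moment at which its call begins: read the wrist's pose just before it. There is no depth.
- robot.sign_off(): hands the job in, once; it reports no verdict.
Trained networks look in a picture, given as the dict that the camera call returned (one of the last four; its "shot" number tells which), for a name from the list of things; names that differ only in an ending like _2 or _b are one class to them, and where a whole thing is asked for, a point or a joint stands for the part that bears it (a point fixed in the world has none). Each returns a list of dicts, best first, with "confidence" (0 to 1); they miss things now and then, are a little off and sometimes report something else, mostly with a low value. They report only what shows in the picture. A call takes as long as a camera call.
- robot.masks_of(picture, name): "mask" (384x512 bool, what is visible of it) and "bbox" ([centre column, centre row, width, height] in pixels, round what is visible of it).
The state is a dict: "time": time; "joints": joint angles; "joint_velocities": joint speeds; "tau": joint torques, N m; "tcp_pos": TCP position; "ee_rot": TCP orientation; "contact_force": force on the tool from outside, world axes, zero at the start; "moment": the same for the moment, N m; "opening": finger opening in m.
Only numpy, scipy, OpenCV 4.12 (cv2) and the standard library are available. Lean on these libraries where they do the work, as an engineer would, in place of code of your own. Each camera call takes 0.05 s, during which the arm holds its last target. There are 200 camera calls.

## Task

Get the jar rack ready for the next patients: hang the rack frame on its stand so that both pins go through the two end holes and the frame lies flat on the stand, pull the drawer right out to its stop, and move every jar from the drawer into a pocket of the hung frame, one to a pocket, upright and standing on the stand. With the rack loaded, push the drawer fully shut. Leave the other things on the desk where they are.

Things in the scene. Friction and masses are not known exactly. Their poses are not given: they have to be found in the camera images.
- frame_grip (a point): Aluminium rack frame 260 x 54 x 10 mm, at first flat on the desk. Point: centre of its handle, a black block in mid-frame, 20 mm long (x), 14 across (y), rising 36 above the frame's top; 28 mm above the frame's underside. x along the frame, z up. Four 40 mm square through pockets at x = -78, -33, 33, 78 mm. Two 14 mm pin holes at x = -114, 114 mm. All y = 0. Ends alike. About 0.25 kg.
- frame_hole (a point): Centre of the frame's pin hole at its +x end, at the frame's underside.
- stand_deck (a point): Twin-pin stand: grey fixed block 270 x 70 mm, 30 mm high. Point: centre of its flat top (deck). x along the block, z up. Two upright steel pins, 10 mm diameter, at x = -114 and 114 mm, y = 0, 27 mm tall, the top 7 mm tapered to 4 mm. The hung frame's underside lies on the deck, which is then the floor of the pockets.
- drawer (a joint): Opening of the drawer of the low white desktop drawer unit (190 mm wide, 180 deep, 70 high, fixed, with a carton on the rear of its top): 0 = shut, 0.125 m = at its stop. About 2 N of friction; it stays where it is left.
- drawer_handle (a point): Middle of the drawer's level bar handle: steel, 10 mm diameter, 90 mm long, along this point's y, 48 mm above the desk, 42 mm out from the drawer front. x points from the handle into the unit (pull along -x), z up. Moves with the drawer. The drawer front is a panel 10 mm thick, its top 62 mm above the desk.
- drawer_floor (a point): Centre of the drawer's inner floor, 14 mm above the desk; axes as the handle's; moves with the drawer. Inside 108 mm (x) by 166 mm (y); side and rear walls rise 16 mm above the floor, the front panel 48 mm. At the stop the inside is all out of the unit, its rear wall 3 mm before the unit's front.
- jar0_centre (a point): A small round jar, white with a steel lid, 32 mm diameter, 36 mm tall, about 60 g, standing upright in the drawer at the start; there are two to four of these, alike. This point is its centre, half-way up; z is the jar's axis.
- jar1_centre (a point): A small round jar, white with a steel lid, 32 mm diameter, 36 mm tall, about 60 g, standing upright in the drawer at the start; there are two to four of these, alike. This point is its centre, half-way up; z is the jar's axis.
- jar2_centre (a point): A small round jar, white with a steel lid, 32 mm diameter, 36 mm tall, about 60 g, standing upright in the drawer at the start; there are two to four of these, alike. This point is its centre, half-way up; z is the jar's axis.
- jar3_centre (a point): A small round jar, white with a steel lid, 32 mm diameter, 36 mm tall, about 60 g, standing upright in the drawer at the start; there are two to four of these, alike. This point is its centre, half-way up; z is the jar's axis.
- drops: Bystander: small white dropper bottle, 28 mm diameter, 65 mm tall, origin under its centre.
- torch: Bystander: pocket torch lying flat, 135 x 18 x 14 mm, origin under its middle.
- occluder: Bystander: black eye occluder paddle lying flat, about 190 x 64 x 6 mm, origin on its underside.
- stapler: Bystander: stapler, 120 x 30 x 38 mm, origin under its middle.
- mug: Bystander: white mug, 76 mm diameter, 90 mm tall, origin under its centre.

How it is judged:
On the way, in this order (a step that is already met when the one before it is completed fails the run):
1. the drawer has been pulled out to its stop (117 mm or more of 125) (value of joint drawer above 0.117 m), for 0.2 s.
2. the frame hangs on both pins flat on the stand and every jar stands upright in a pocket (horizontal distance between frame_grip and stand_deck below 0.006 m and z of frame_grip in the frame of stand_deck below 0.032 m and angle between the x axis of frame_grip and the x axis of stand_deck, either way round below 0.04 rad and angle between frame_grip's own z axis and vertical below 0.05 rad and z of jar0_centre in the frame of stand_deck between 0.012 and 0.022 m and y of jar0_centre in the frame of frame_grip between -0.012 and 0.012 m and x of jar0_centre in the frame of frame_grip between -0.098 and 0.098 m and angle between each of jar0_centre, jar1_centre, jar2_centre, jar3_centre's own z axis and vertical below 0.15 rad and z of jar1_centre in the frame of stand_deck between 0.012 and 0.022 m and y of jar1_centre in the frame of frame_grip between -0.012 and 0.012 m and x of jar1_centre in the frame of frame_grip between -0.098 and 0.098 m and z of jar2_centre in the frame of stand_deck between 0.012 and 0.022 m and y of jar2_centre in the frame of frame_grip between -0.012 and 0.012 m and x of jar2_centre in the frame of frame_grip between -0.098 and 0.098 m and z of jar3_centre in the frame of stand_deck between 0.012 and 0.022 m and y of jar3_centre in the frame of frame_grip between -0.012 and 0.012 m and x of jar3_centre in the frame of frame_grip between -0.098 and 0.098 m), for 0.2 s.
At the end, for the whole second after the job is handed in: The frame is on both pins and flat on the stand (within 6 mm, 0.04 rad; 4 mm of the deck); every jar stands upright (0.15 rad) on the deck in a pocket (within 6 mm); the drawer is shut (open less than 8 mm); all of this lasts (all of step 2 and value of joint drawer below 0.008 m); the robot touches nothing.
It fails at once if a bystander (dropper bottle, torch, occluder, stapler, mug) is shoved more than 40 mm (distance of any of drops, torch, occluder, stapler, mug from where it was at the start of the episode above 0.04 m).
Of jar0, jar1, jar2, jar3 only 2 to 4 are there at a start; the rules pass over those that are not, and their reading is None.
At some moment in a run one of frame, jar0, jar1, jar2, jar3 may be knocked a few centimetres aside while the robot is not near it.
It also fails if it takes over 210 s, if anything falls off the work surface, if the arm or the gripper's body presses on something with over 40 N, if the wrist force passes 120 N, or if a joint passes its speed limit or range.

## Working session

There is one attempt and no reset: what is moved stays moved. The work goes in short steps, Python scripts to look and compute and a tool call to move; the robot and the scene stay as the last step left them, time stands still between calls to the robot, and variables do not carry over. Pictures are saved under pics/ and viewed, about 12 in all and at most 16, crops included, and the job is handed in when it is done.

Besides the shell and the picture viewer there is one more tool, called after "Request:" in YAML: its name, and indented under it one key for each argument. jog_arm: Moves the arm, as the interface text tells. Its arguments: {"type":"object","properties":{"motion":{"type":"array","items":{"type":"object","properties":{"fingers":{"type":"number"},"travel":{"type":"array","items":{"type":"number"}},"roll":{"type":"number"}}}},"force":{"type":"number"}},"required":["motion"]}

```bash
ls; mkdir -p pics; python3 - <<'E'
from station import robot
import cv2
s=robot.read_state(); print(s)
for n in ("scene","side"):
    p=robot.camera(n); cv2.imwrite(f"pics/{n}0.png",p["color"])
    print(n,p["fx"],p["fy"],p["cx"],p["cy"],p["world_from_camera"],p.keys())
    for k in ("frame_grip","stand_deck","drawer","drawer_handle","jar0_centre","drops","torch","occluder","stapler","mug"):
        try:
            for m in robot.masks_of(p,k)[:4]: print(k,round(m["confidence"],2),m["bbox"])
        except Exception as e: print(k,e)
E
```

```text
pics
{'time': 0.0, 'joints': array([ 1.24148357,  0.61592804, -0.01264771,  1.42494809,  0.008104  ,
        1.1033852 , -0.04039656]), 'joint_velocities': array([-0.00129084,  0.00055646,  0.00111253, -0.00048503,  0.00092475,
        0.00090421, -0.00043113]), 'tau': array([-1.83971465e-04, -4.69217920e+01,  2.59239748e-01, -1.71037120e+01,
        1.00191822e-02,  9.51608294e-03,  2.19997332e-05]), 'tcp_pos': array([ 0.19363265, -0.619698  ,  0.241116  ]), 'ee_rot': array([-3.10307407e+00, -4.73603672e-01,  6.57718913e-04]), 'contact_force': array([-0.60414549,  0.21264822, -0.62854563]), 'moment': array([ 0.01716726, -0.01402257, -0.02237089]), 'opening': 0.08539022484176054}
scene 380.7179953865665 380.7179953865665 257.43983004617024 183.12577226654776 [[-0.60419735 -0.49512712  0.62433541  1.32174255]
 [ 0.79680079 -0.36818236  0.47911403  0.5729222 ]
 [-0.00735307  0.78695037  0.61697248  0.79732811]
 [ 0.          0.          0.          1.        ]] dict_keys(['color', 'fx', 'fy', 'cx', 'cy', 'world_from_camera', 'shot'])
frame_grip 0.71 [254.5, 201.9, 62.8, 51.5]
drawer 0.
[... 326 characters left out ...]
0549977 386.5134580549977 251.70538156942385 183.74052555061488 [[-0.8185064   0.4008031  -0.41158737  0.13492324]
 [-0.57447944 -0.57668839  0.58086477  0.64779413]
 [-0.00454526  0.71189001  0.70227627  0.85593022]
 [ 0.          0.          0.          1.        ]] dict_keys(['color', 'fx', 'fy', 'cx', 'cy', 'world_from_camera', 'shot'])
stand_deck 0.64 [214.8, 258.5, 66.3, 87.6]
drawer 0.97 [303.6, 150.4, 32.6, 41.0]
drawer_handle 0.9 [304.5, 148.2, 34.3, 40.2]
drops 0.71 [300.5, 261.7, 14.2, 20.8]
drops 0.62 [147.6, 335.4, 36.1, 48.9]
torch 0.52 [337.4, 217.1, 24.8, 29.5]
occluder 0.83 [199.6, 175.2, 35.7, 38.7]
stapler 0.66 [147.2, 335.6, 34.3, 49.9]
mug 0.57 [325.2, 110.0, 33.8, 32.9]
```

```bash
python3 -c "
import cv2,numpy as np
a=cv2.imread('pics/scene0.png')[100:300,120:460];b=cv2.imread('pics/side0.png')[80:380,100:400]
cv2.imwrite('pics/a.png',cv2.resize(a,(800,470),interpolation=2));cv2.imwrite('pics/b.png',cv2.resize(b,(600,600),interpolation=2))"
```

```text
(no output)
```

View pics/a.png

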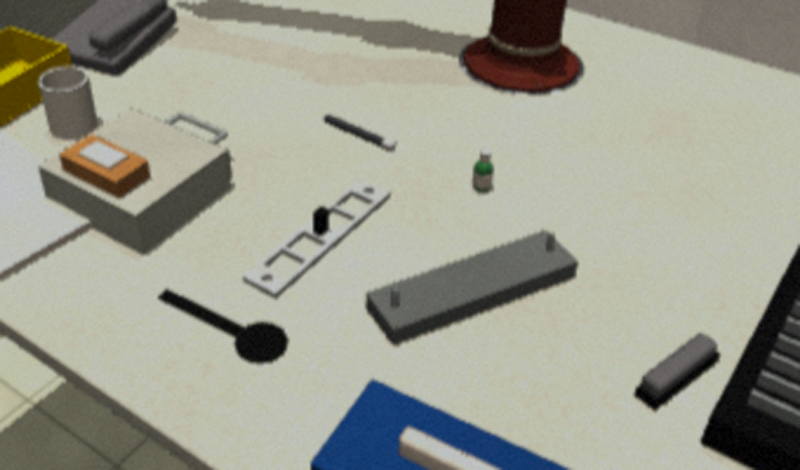

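View pics/b.png

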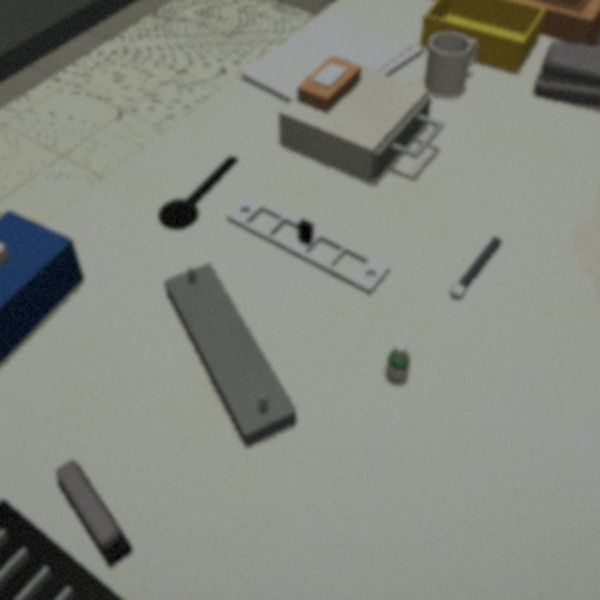

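```bash
cat > h.py <<'E'
import numpy as np, cv2
from station import robot
from scipy.spatial.transform import Rotation as R
CAM={}
def ray(cam,u,v,T):
    d=T[:3,:3]@np.array([(u-cam["cx"])/cam["fx"],-(v-cam["cy"])/cam["fy"],-1.]); return T[:3,3],d
def onz(cam,u,v,z,T=None):
    T=cam["world_from_camera"] if T is None else T
    o,d=ray(cam,u,v,T); return (o+d*(z-o[2])/d[2])
def tool(s=None):
    s=s or robot.read_state(); T=np.eye(4); T[:3,:3]=R.from_rotvec(s["ee_rot"]).as_matrix(); T[:3,3]=s["tcp_pos"]; return T
def wrist():
    T=tool(); p=robot.camera("wrist"); return p,T@p["hand_eye"]
def travel(target,s=None):
    """world target -> shift in tool axes"""
    T=tool(s); return T[:3,:3].T@(np.array(target)-T[:3,3])
def jawyaw(T=None):
    T=tool() if T is None else T; return np.degrees(np.arctan2(T[1,1],T[0,1]))
E
python3 - <<'E'
from h import *
np.set_printoptions(precision=3,suppress=True)
a=robot.camera("scene"); b=robot.camera("side")
A=lambda n,u,v,z:print("scene",n,onz(a,120+u/2.353,100+v/2.35,z)[:2])
B=lambda n,u,v,z:print("side",n,onz(b,100+u/2,80+v/2,z)[:2])
for n,z,l,m in [("hole",.01,[(369,190),(267,278)],[(245,210),(371,273)]),("grip",.046,[(321,209)],[(305,222)]),
 ("pin",.057,[(395,288),(550,234)],[(191,271),(263,402)]),("bar",.048,[(173,116),(222,136)],[]),("unitfronttop",.07,[(139,110),(231,157)],[(428,97),(375,152)]),("unit back",.07,[(42,168),(143,220)],[(280,112)]),
 ("barside",.048,[],[(440,125),(410,150)]),("torch",.01,[(326,118),(393,147)],[(498,240),(457,293)]),("drops",0,[(483,188)],[(398,380)]),("occl",0,[(160,294),(262,342)],[(235,160),(178,215)]),
 ("stapler",.03,[(645,380),(710,340)],[(66,466),(122,545)]),("mug",0,[(72,132)],[(448,92)]),("base",0,[(520,70)],[])]:
    for q in l:A(n,*q,z)
    for q in m:B(n,*q,z)
T=tool();print(T,jawyaw(T)); 
p,W=wrist(); print(p["hand_eye"],p["fx"]); cv2.imwrite("pics/w0.png",p["color"])
E
```

```text
scene hole [0.476 0.007]
scene hole [0.704 0.007]
side hole [0.702 0.004]
side hole [0.474 0.002]
scene grip [0.587 0.005]
side grip [0.59  0.001]
scene pin [0.664 0.173]
scene pin [0.465 0.276]
side pin [0.658 0.175]
side pin [0.455 0.28 ]
scene bar [ 0.544 -0.313]
scene bar [ 0.539 -0.216]
scene unitfronttop [ 0.585 -0.34 ]
scene unitfronttop [ 0.593 -0.148]
side unitfronttop [ 0.575 -0.34 ]
side unitfronttop [ 0.575 -0.167]
scene unit back [ 0.768 -0.339]
scene unit back [ 0.764 -0.146]
side unit back [ 0.757 -0.164]
side barside [ 0.534 -0.311]
side barside [ 0.543 -0.226]
scene torch [ 0.362 -0.157]
scene torch [ 0.366 -0.026]
side torch [ 0.353 -0.161]
side torch [ 0.356 -0.035]
scene drops [0.363 0.13 ]
side drops [0.355 0.129]
scene occl [ 0.8  -0.09]
scene occl [0.785 0.067]
side occl [ 0.796 -0.088]
side occl [0.788 0.065]
scene stapler [0.597 0.458]
scene stapler [0.495 0.495]
side stapler [0.6   0.462]
side stapler [0.485 0.489]
scene mug [ 0.623 -0.466]
side mug [ 0.592 -0.463]
scene base [0.026 0.015]
[[ 0.955  0.298 -0.     0.194]
 [ 0.298 -0.955  0.    -0.62 ]
 [ 0.    -0.    -1.     0.242]
 [ 0.     0.     0.     1.   ]] -72.65095492592755
[[ 0.     0.961  0.275  0.07 ]
 [ 1.    -0.     0.     0.   ]
 [ 0.     0.275 -0.961 -0.132]
 [ 0.     0.     0.     1.   ]] 298.1752629764627
```

Request:
jog_arm:
  motion:
    - {"fingers": 0.04, "travel": [0.04, -0.022, 0]}
    - {"fingers": 0.04, "travel": [0.04, -0.022, 0]}
    - {"fingers": 0.04, "travel": [0.04, -0.022, 0]}
    - {"fingers": 0.04, "travel": [0.04, -0.022, 0]}
    - {"fingers": 0.04, "travel": [0.04, -0.022, 0]}
    - {"fingers": 0.04, "travel": [0.04, -0.022, 0]}
    - {"fingers": 0.04, "travel": [0.04, -0.022, 0]}
    - {"fingers": 0.04, "travel": [0.04, -0.022, 0]}
    - {"fingers": 0.04, "travel": [0.04, -0.022, 0]}
    - {"fingers": 0.04, "travel": [0.04, -0.022, 0]}
    - {"fingers": 0.04, "travel": [0.04, -0.022, 0]}
  force: 40

```text
invalid input
```

Request:
jog_arm:
  motion:
    - {"fingers": 0.04, "travel": [0, 0, 0], "roll": -8.1}
    - {"fingers": 0.04, "travel": [0, 0, 0], "roll": -8.1}
    - {"fingers": 0.04, "travel": [0, 0, 0], "roll": -8.1}
    - {"fingers": 0.04, "travel": [0, 0, 0], "roll": -8.1}
    - {"fingers": 0.04, "travel": [0, 0, 0], "roll": -8.1}
    - {"fingers": 0.04, "travel": [0, 0, 0], "roll": -8.1}
    - {"fingers": 0.04, "travel": [0, 0, 0], "roll": -8.1}
    - {"fingers": 0.04, "travel": [0, 0, 0], "roll": -8.1}
    - {"fingers": 0.04, "travel": [0, 0, 0], "roll": -8.1}
    - {"fingers": 0.04, "travel": [0, 0, 0]}

```text
invalid input
```

```bash
python3 - <<'E'
from h import *
np.set_printoptions(precision=3,suppress=True)
p,W=wrist(); s=robot.read_state(); print(s["tcp_pos"],jawyaw(),s["opening"],s["joints"])
cv2.imwrite("pics/w1.png",p["color"])
ms=robot.masks_of(p,"drawer_handle")
for m in ms[:3]:
    v,u=np.nonzero(m["mask"]); print(m["confidence"],m["bbox"]); 
    P=np.array([onz(p,x,y,.048,W)[:2] for x,y in zip(u,v)]); print(P.min(0),P.max(0),np.median(P,0))
E
```

```text
[ 0.194 -0.62   0.242] -72.65041958327646 0.0851179157969781 [ 1.242  0.615 -0.013  1.423  0.008  1.103 -0.04 ]
```

View pics/w1.png

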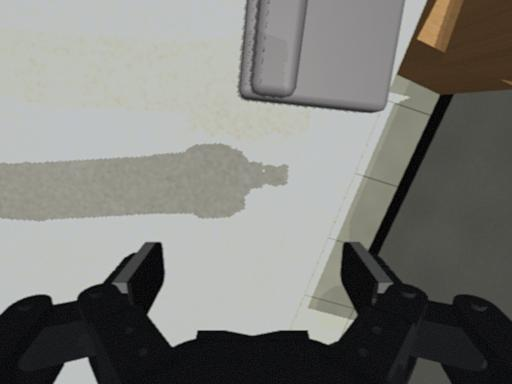

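Request:
jog_arm:
  motion:
    - {"fingers": 0.04, "travel": [0.04, -0.022, 0.0], "roll": 0.0}
    - {"fingers": 0.04, "travel": [0.04, -0.022, 0.0], "roll": 0.0}
    - {"fingers": 0.04, "travel": [0.04, -0.022, 0.0], "roll": 0.0}
    - {"fingers": 0.04, "travel": [0.04, -0.022, 0.0], "roll": 0.0}
    - {"fingers": 0.04, "travel": [0.04, -0.022, 0.0], "roll": 0.0}
    - {"fingers": 0.04, "travel": [0.04, -0.022, 0.0], "roll": 0.0}
    - {"fingers": 0.04, "travel": [0.04, -0.022, 0.0], "roll": 0.0}
    - {"fingers": 0.04, "travel": [0.04, -0.022, 0.0], "roll": 0.0}
    - {"fingers": 0.04, "travel": [0.04, -0.022, 0.0], "roll": 0.0}
    - {"fingers": 0.04, "travel": [0.04, -0.022, 0.0], "roll": 0.0}
    - {"fingers": 0.04, "travel": [0.04, -0.022, 0.0], "roll": 0.0}
  force: 40

```text
time: 2.45
tcp_pos: [0.5495, -0.2579, 0.2401]
ee_rot: [3.101, 0.439, -0.005]
contact_force: [1.4, -0.8, -0.3]
opening: 0.04
```

Request:
jog_arm:
  motion:
    - {"fingers": 0.04, "travel": [0, 0, 0], "roll": -8.1}
    - {"fingers": 0.04, "travel": [0, 0, 0], "roll": -8.1}
    - {"fingers": 0.04, "travel": [0, 0, 0], "roll": -8.1}
    - {"fingers": 0.04, "travel": [0, 0, 0], "roll": -8.1}
    - {"fingers": 0.04, "travel": [0, 0, 0], "roll": -8.1}
    - {"fingers": 0.04, "travel": [0, 0, 0], "roll": -8.1}
    - {"fingers": 0.04, "travel": [0, 0, 0], "roll": -8.1}
    - {"fingers": 0.04, "travel": [0, 0, 0], "roll": -8.1}
    - {"fingers": 0.04, "travel": [0, 0, 0], "roll": -8.1}
    - {"fingers": 0.04, "travel": [0, 0, 0], "roll": 0}

```text
time: 3.45
tcp_pos: [0.5584, -0.2444, 0.2402]
ee_rot: [2.166, 2.267, -0.001]
contact_force: [0.1, 0.3, 0.7]
opening: 0.0403
```

```bash
python3 - <<'E'
from h import *
np.set_printoptions(precision=3,suppress=True)
p,W=wrist(); s=robot.read_state(); print(s["tcp_pos"],jawyaw(),s["opening"],s["joints"])
cv2.imwrite("pics/w1.png",p["color"])
ms=robot.masks_of(p,"drawer_handle")
for m in ms[:3]:
    v,u=np.nonzero(m["mask"]); print(m["confidence"],m["bbox"]); 
    P=np.array([onz(p,x,y,.048,W)[:2] for x,y in zip(u,v)]); print(P.min(0),P.max(0),np.median(P,0))
E
```

```text
[ 0.558 -0.244  0.24 ] 2.486329746823643 0.039921111856398496 [ 0.616  0.576 -0.399  1.548  0.248  1.062  0.198]
0.93 [252.1, 187.9, 56.1, 166.6]
[ 0.527 -0.365] [ 0.589 -0.173] [ 0.574 -0.257]
```

View pics/w1.png

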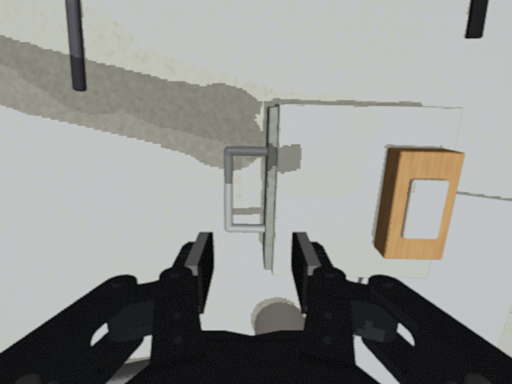

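```bash
python3 - <<'E'
from h import *
np.set_printoptions(precision=4,suppress=True)
p,W=wrist()
q=[onz(p,u,v,.048,W)[:2] for u,v in [(229,151),(227,229)]]; print(q)
f=[onz(p,u,v,.07,W)[:2] for u,v in [(278,106),(275,274)]]; print(f)
c=(q[0]+q[1])/2
print(travel([*c,.24]),travel([*c,.042]),jawyaw())
E
```

```text
[array([ 0.5327, -0.2215]), array([ 0.5323, -0.313 ])]
[array([ 0.5808, -0.1725]), array([ 0.5898, -0.3568])]
[-0.0219 -0.027   0.0003] [-0.0209 -0.0277  0.1983] 2.4863241765193083
```

Request:
jog_arm:
  motion:
    - {"fingers": 0.032, "travel": [-0.022, -0.027, 0.02], "roll": 2}
    - {"fingers": 0.032, "travel": [0, 0, 0.04], "roll": 0}
    - {"fingers": 0.032, "travel": [0, 0, 0.04], "roll": 0}
    - {"fingers": 0.032, "travel": [0, 0, 0.0], "roll": 0}

```text
time: 4.0
tcp_pos: [0.5346, -0.2695, 0.1404]
ee_rot: [2.213, 2.21, 0.001]
contact_force: [-1.6, 0.4, -0.1]
opening: 0.0323
```

```bash
python3 - <<'E'
from h import *
np.set_printoptions(precision=4,suppress=True)
p,W=wrist(); print(travel([.5325,-.267,.042]),jawyaw())
cv2.imwrite("pics/w2.png",p["color"])
ms=robot.masks_of(p,"drawer_handle")
for m in ms[:2]:
    v,u=np.nonzero(m["mask"]); print(m["confidence"],m["bbox"]); 
    P=np.array([onz(p,x,y,.048,W)[:2] for x,y in zip(u,v)]); print(P.min(0),P.max(0),np.median(P,0))
    print([np.round([y, u[v==y].min(),u[v==y].max()]) for y in np.unique(v)[::6]])
E
```

```text
[ 0.0036 -0.0064  0.1013] 0.006570963591774052
0.64 [285.7, 158.9, 84.8, 192.3]
[ 0.5268 -0.3166] [ 0.589  -0.1708] [ 0.5729 -0.238 ]
[array([ 63, 313, 320]), array([ 69, 303, 323]), array([ 75, 298, 323]), array([ 81, 298, 323]), array([ 87, 297, 323]), array([ 93, 297, 323]), array([ 99, 297, 323]), array([105, 297, 322]), array([111, 297, 322]), array([117, 297, 321]), array([123, 297, 321]), array([129, 269, 321]), array([135, 241, 321]), array([141, 241, 321]), array([147, 241, 321]), array([153, 242, 321]), array([159, 243, 321]), array([165, 242, 320]), array([171, 242, 320]), array([177, 242, 320]), array([183, 243, 319]), array([189, 244, 319]), array([195, 244, 320]), array([201, 244, 319]), array([207, 244, 318]), array([213, 244, 317]), array([219, 244, 318]), array([225, 244, 318]), array([231, 245, 318]), array([237, 245, 317]), array([243, 245, 316]), array([249, 246, 282])]
```

Request:
jog_arm:
  motion:
    - {"fingers": 0.032, "travel": [0.003, -0.006, 0], "roll": 0}
    - {"fingers": 0.032, "travel": [0, 0, 0], "roll": 0}
    - {"fingers": 0.032, "travel": [0, 0, 0.03], "roll": 0}
    - {"fingers": 0.032, "travel": [0, 0, 0.03], "roll": 0}
    - {"fingers": 0.032, "travel": [0, 0, 0.02], "roll": 0}
    - {"fingers": 0.032, "travel": [0, 0, 0.015], "roll": 0}
    - {"fingers": 0.032, "travel": [0, 0, 0.0], "roll": 0}

```text
time: 4.8
tcp_pos: [0.5484, -0.2697, 0.0648]
ee_rot: [2.181, 2.184, 0.03]
contact_force: [-0.9, 0.0, 0.1]
opening: 0.0319
```

```bash
python3 - <<'E'
from h import *
np.set_printoptions(precision=4,suppress=True)
for i in range(3):
    s=robot.read_state(); print(s["time"],s["tcp_pos"],s["joints"],s["joint_velocities"],s["contact_force"],tool()[:3,2]); 
    p,W=wrist()
cv2.imwrite("pics/w3.png",p["color"])
print(travel([.5325,-.267,.042]),jawyaw())
E
```

```text
4.8 [ 0.5484 -0.2697  0.0648] [ 0.601   0.7639 -0.2951  1.7567  0.3622  0.6146  0.0978] [-0.0007 -0.0207 -0.0022 -0.0067 -0.0037 -0.007   0.0001] [-0.8762  0.0354  0.1419] [ 0.0527 -0.0252 -0.9983]
4.85 [ 0.5488 -0.2698  0.0653] [ 0.6011  0.7633 -0.2953  1.7566  0.3621  0.6142  0.098 ] [ 0.0059 -0.0077 -0.0022  0.0018 -0.0018 -0.0067  0.0015] [ 1.0808  0.1362 -0.0319] [ 0.0539 -0.0254 -0.9982]
4.9 [ 0.5487 -0.2698  0.0653] [ 0.6013  0.7632 -0.2954  1.7568  0.3621  0.6139  0.0981] [ 0.002  -0.0006  0.0024  0.0062  0.0021 -0.0009  0.    ] [-0.2692  0.7904  0.4782] [ 0.0541 -0.0254 -0.9982]
[ 0.0035 -0.0172  0.0222] 0.09190635272054475
```

View pics/w3.png

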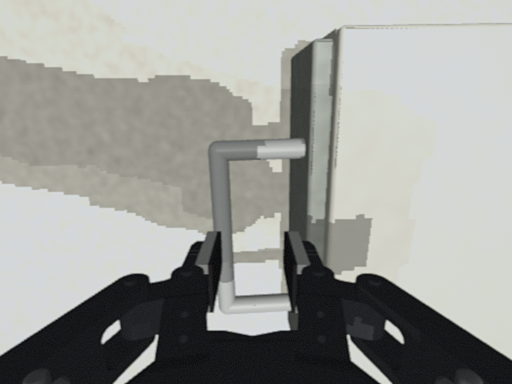

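```bash
python3 - <<'E'
from h import *
np.set_printoptions(precision=4,suppress=True)
p,W=wrist()
for u,v in [(219,150),(222,200),(228,300)]: print(onz(p,u,v,.048,W))
print(onz(p,318,60,.062,W),onz(p,312,230,.062,W))
E
```

```text
[ 0.5328 -0.2206  0.048 ]
[ 0.5335 -0.2465  0.048 ]
[ 0.5353 -0.3077  0.048 ]
[ 0.5757 -0.1812  0.062 ] [ 0.578  -0.2581  0.062 ]
```

Request:
jog_arm:
  motion:
    - {"fingers": 0.032, "travel": [0, 0, -0.02], "roll": 0}
    - {"fingers": 0.032, "travel": [0, -0.008, 0], "roll": -1.5}
    - {"fingers": 0.032, "travel": [0, -0.008, 0], "roll": 0}
    - {"fingers": 0.032, "travel": [0, 0, 0], "roll": 0}

```text
time: 5.4
tcp_pos: [0.5301, -0.2699, 0.0856]
ee_rot: [2.149, 2.211, 0.03]
contact_force: [-0.7, 0.2, 0.2]
opening: 0.0316
```

```bash
cat > st.py <<'E'
from h import *
import sys
np.set_printoptions(precision=4,suppress=True)
s=robot.read_state(); T=tool(s)
print(s["time"],s["tcp_pos"],"jaw",round(jawyaw(T),2),"zax",T[:3,2],"F",s["contact_force"],"open",round(s["opening"],4),"j",s["joints"])
if len(sys.argv)>3: print("travel",travel([float(a) for a in sys.argv[1:4]]))
E
python3 st.py .534 -.266 .042
```

```text
5.4 [ 0.5301 -0.2699  0.0856] jaw 1.67 zax [ 0.0548 -0.0263 -0.9982] F [-0.7277  0.2432  0.2464] open 0.0316 j [ 0.6309  0.7162 -0.316   1.7941  0.3615  0.6257  0.1328]
travel [0.005  0.0016 0.0437]
```

Request:
jog_arm:
  motion:
    - {"fingers": 0.032, "travel": [0.005, 0.0015, 0.01], "roll": 0}
    - {"fingers": 0.032, "travel": [0, 0, 0.01], "roll": 0}
    - {"fingers": 0.032, "travel": [0, 0, 0.01], "roll": 0}
    - {"fingers": 0.032, "travel": [0, 0, 0.01], "roll": 0}
    - {"fingers": 0.032, "travel": [0, 0, 0], "roll": 0}

```text
time: 5.9
tcp_pos: [0.5326, -0.2648, 0.0397]
ee_rot: [2.152, 2.214, 0.028]
contact_force: [0.1, -0.6, 0.0]
opening: 0.0321
```

```bash
python3 st.py .534 -.266 .042
```

```text
5.9 [ 0.5326 -0.2648  0.0397] jaw 1.67 zax [ 0.0512 -0.0242 -0.9984] F [ 0.1355 -0.6081  0.0092] open 0.0321 j [ 0.5964  0.7844 -0.2776  1.8151  0.392   0.5379  0.096 ]
travel [-0.0013  0.0014 -0.0022]
```

Request:
jog_arm:
  motion:
    - {"fingers": 0.0, "travel": [0, 0, 0], "roll": 0}
    - {"fingers": 0.0, "travel": [0, 0, 0], "roll": 0}
    - {"fingers": 0.0, "travel": [0, 0, 0], "roll": 0}
    - {"fingers": 0.0, "travel": [0, -0.012, -0.0006], "roll": 0}
    - {"fingers": 0.0, "travel": [0, -0.015, -0.0008], "roll": 0}
    - {"fingers": 0.0, "travel": [0, -0.015, -0.0008], "roll": 0}
    - {"fingers": 0.0, "travel": [0, -0.015, -0.0008], "roll": 0}
    - {"fingers": 0.0, "travel": [0, -0.015, -0.0008], "roll": 0}
    - {"fingers": 0.0, "travel": [0, -0.015, -0.0008], "roll": 0}
    - {"fingers": 0.0, "travel": [0, -0.015, -0.0008], "roll": 0}
  force: 40

```text
time: 6.9
tcp_pos: [0.4402, -0.2669, 0.0389]
ee_rot: [2.136, 2.204, 0.056]
contact_force: [3.3, -1.4, -5.6]
opening: 0.0082
```

```bash
python3 st.py .409 -.27 .042
```

```text
6.9 [ 0.4402 -0.2669  0.0389] jaw 1.85 zax [ 0.077  -0.0238 -0.9967] F [ 3.3361 -1.4323 -5.6225] open 0.0082 j [ 0.6768  0.7065 -0.2469  2.0589  0.4415  0.3419  0.1119]
travel [-0.0022 -0.0309 -0.0054]
```

Request:
jog_arm:
  motion:
    - {"fingers": 0.0, "travel": [0, -0.012, 0], "roll": 0}
    - {"fingers": 0.0, "travel": [0, -0.012, 0], "roll": 0}
    - {"fingers": 0.0, "travel": [0, -0.01, 0], "roll": 0}
    - {"fingers": 0.0, "travel": [0, -0.006, 0], "roll": 0}
    - {"fingers": 0.0, "travel": [0, -0.004, 0], "roll": 0}
    - {"fingers": 0.0, "travel": [0, -0.004, 0], "roll": 0}

```text
time: 7.5
tcp_pos: [0.4185, -0.2676, 0.039]
ee_rot: [2.092, 2.181, 0.116]
contact_force: [6.5, 1.0, -5.4]
opening: 0.0083
```

```bash
python3 st.py .409 -.27 .042
```

```text
7.5 [ 0.4185 -0.2676  0.039 ] jaw 2.51 zax [ 0.1379 -0.026  -0.9901] F [ 6.5075  0.9758 -5.392 ] open 0.0083 j [ 0.7098  0.6843 -0.2288  2.1499  0.474   0.2098  0.1238]
travel [-0.0022 -0.0091 -0.0043]
```

Request:
jog_arm:
  motion:
    - {"fingers": 0.0, "travel": [0, -0.008, 0.001], "roll": 0}
    - {"fingers": 0.0, "travel": [0, -0.008, 0.001], "roll": 0}
    - {"fingers": 0.0, "travel": [0, -0.008, 0.001], "roll": 0}

```text
time: 7.8
tcp_pos: [0.4191, -0.2677, 0.0386]
ee_rot: [2.05, 2.161, 0.164]
contact_force: [11.6, 3.0, -1.1]
opening: 0.0082
```

```bash
python3 st.py .409 -.27 .042; python3 - <<'E'
from h import *
b=robot.camera("side"); cv2.imwrite("pics/s1.png",cv2.resize(b["color"][60:300,180:500],(800,600),interpolation=2))
E
```

```text
7.8 [ 0.4191 -0.2677  0.0386] jaw 3.21 zax [ 0.1894 -0.0294 -0.9815] F [11.5697  2.9968 -1.1284] open 0.0082 j [ 0.7164  0.681  -0.2142  2.1849  0.4925  0.1234  0.1291]
travel [-0.0019 -0.0093 -0.0052]
```

View pics/s1.png

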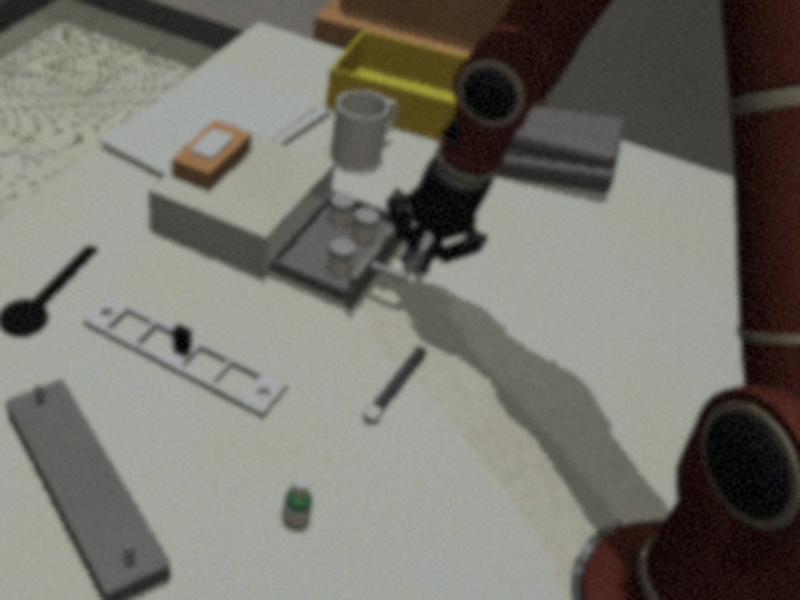

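Request:
jog_arm:
  motion:
    - {"fingers": 0.032, "travel": [0, 0, 0], "roll": 0}
    - {"fingers": 0.032, "travel": [0, 0, 0], "roll": 0}
    - {"fingers": 0.032, "travel": [0, 0, -0.01], "roll": 0}
    - {"fingers": 0.032, "travel": [0, 0, -0.03], "roll": 0}
    - {"fingers": 0.032, "travel": [0, 0, -0.03], "roll": 0}
    - {"fingers": 0.032, "travel": [0, 0, -0.03], "roll": 0}
    - {"fingers": 0.032, "travel": [0, 0, -0.03], "roll": 0}
    - {"fingers": 0.032, "travel": [0, 0, 0], "roll": 0}

```text
time: 8.65
tcp_pos: [0.3845, -0.2646, 0.1706]
ee_rot: [2.062, 2.167, 0.145]
contact_force: [0.4, -0.8, 0.2]
opening: 0.032
```

```bash
python3 st.py .54 -.27 .25
```

```text
8.65 [ 0.3845 -0.2646  0.1706] jaw 3.04 zax [ 0.1721 -0.0311 -0.9846] F [ 0.4166 -0.7717  0.1534] open 0.032 j [ 0.9954  0.4282 -0.5392  2.1351  0.34    0.4882  0.275 ]
travel [-0.0157  0.1662 -0.0513]
```

Request:
jog_arm:
  motion:
    - {"fingers": 0.06, "travel": [0, 0.04, -0.015], "roll": 0.75}
    - {"fingers": 0.06, "travel": [0, 0.04, -0.015], "roll": 0.75}
    - {"fingers": 0.06, "travel": [0, 0.04, -0.015], "roll": 0.75}
    - {"fingers": 0.06, "travel": [0, 0, 0], "roll": 0}

```text
time: 9.05
tcp_pos: [0.4889, -0.26, 0.2342]
ee_rot: [2.125, 2.125, 0.134]
contact_force: [-0.1, 0.5, -0.5]
opening: 0.0601
```

```bash
python3 st.py .51 -.27 .25; python3 - <<'E'
from h import *
np.set_printoptions(precision=4,suppress=True)
p,W=wrist(); np.savez("pics/w4.npz",W=W,**{k:p[k] for k in("fx","fy","cx","cy")})
cv2.imwrite("pics/w4.png",p["color"])
for m in robot.masks_of(p,"jar0_centre")[:6]:
    u,v,w,h=m["bbox"]; vv,uu=np.nonzero(m["mask"]); print(m["confidence"],m["bbox"],onz(p,u,v,.05,W),onz(p,uu.mean(),vv.mean(),.04,W))
for m in robot.masks_of(p,"drawer_handle")[:2]: print(m["confidence"],m["bbox"])
E
```

```text
9.05 [ 0.4889 -0.26    0.2342] jaw 0.14 zax [ 0.1569 -0.0314 -0.9871] F [-0.121   0.4782 -0.5448] open 0.0601 j [ 0.8447  0.4561 -0.5402  1.8319  0.2909  0.7707  0.1739]
travel [-0.0104  0.0233 -0.012 ]
0.65 [243.6, 205.7, 30.1, 32.4] [ 0.5083 -0.3016  0.05  ] [ 0.5077 -0.3049  0.04  ]
0.7 [228.1, 173.6, 160.1, 172.6]
```

View pics/w4.png

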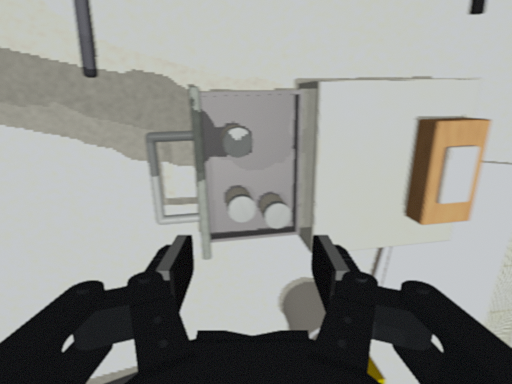

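Request:
jog_arm:
  motion:
    - {"fingers": 0.0, "travel": [0.045, -0.006, 0], "roll": 0}
    - {"fingers": 0.0, "travel": [0.045, -0.006, 0], "roll": 0}
    - {"fingers": 0.0, "travel": [0.045, -0.006, 0], "roll": 0}
    - {"fingers": 0.0, "travel": [0.045, -0.006, 0], "roll": 0}
    - {"fingers": 0.0, "travel": [0.045, -0.006, 0], "roll": 0}
    - {"fingers": 0.0, "travel": [0.045, -0.006, 0], "roll": 0}
    - {"fingers": 0.0, "travel": [0.045, -0.006, 0], "roll": 0}
    - {"fingers": 0.0, "travel": [0.045, -0.006, 0], "roll": 0}
    - {"fingers": 0.0, "travel": [0.045, -0.006, 0], "roll": 0}
    - {"fingers": 0.0, "travel": [0.045, -0.006, 0], "roll": 0}
    - {"fingers": 0.0, "travel": [0.045, -0.006, 0], "roll": 0}
    - {"fingers": 0.0, "travel": [0.045, -0.006, 0], "roll": 0}

```text
time: 10.4
tcp_pos: [0.3996, 0.2698, 0.1863]
ee_rot: [2.187, 2.091, 0.056]
contact_force: [1.6, -0.7, 0.6]
opening: 0.0002
```

Request:
jog_arm:
  motion:
    - {"fingers": 0.0, "travel": [0, 0, 0], "roll": -8.2}
    - {"fingers": 0.0, "travel": [0, 0, 0], "roll": -8.2}
    - {"fingers": 0.0, "travel": [0, 0, 0], "roll": -8.2}
    - {"fingers": 0.0, "travel": [0, 0, 0], "roll": -8.2}
    - {"fingers": 0.0, "travel": [0, 0, 0], "roll": -8.2}
    - {"fingers": 0.0, "travel": [0, 0, 0], "roll": -8.2}
    - {"fingers": 0.0, "travel": [0, 0, 0], "roll": -8.2}
    - {"fingers": 0.0, "travel": [0, 0, 0], "roll": 0}

```text
time: 11.2
tcp_pos: [0.3887, 0.2618, 0.1772]
ee_rot: [0.856, 2.91, -0.075]
contact_force: [0.0, -0.4, -0.1]
opening: -0.0002
```

```bash
python3 st.py .41 .303 .1; python3 - <<'E'
from h import *
np.set_printoptions(precision=4,suppress=True)
p,W=wrist(); cv2.imwrite("pics/w5.png",p["color"])
for m in robot.masks_of(p,"stand_deck")[:2]: print(m["confidence"],m["bbox"])
for m in robot.masks_of(p,"frame_grip")[:2]: print(m["confidence"],m["bbox"])
E
```

```text
11.2 [0.3887 0.2618 0.1772] jaw 57.14 zax [ 0.0885 -0.0774 -0.9931] F [ 0.0087 -0.4466 -0.054 ] open -0.0002 j [-0.1937  0.5146 -0.7503  2.0199  0.6376  0.8418 -0.3367]
travel [0.0133 0.0475 0.0753]
0.81 [301.6, 232.5, 73.5, 93.8]
0.67 [152.2, 326.0, 14.0, 10.8]
```

View pics/w5.png

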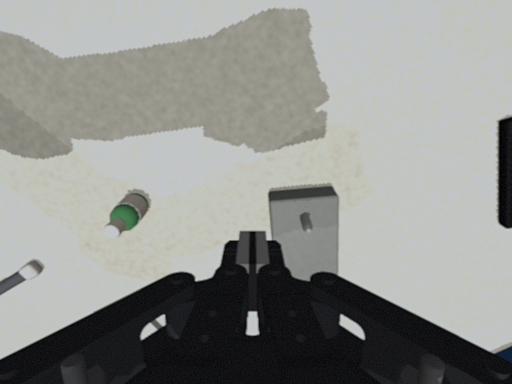

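Request:
jog_arm:
  motion:
    - {"fingers": 0.0, "travel": [0.012, 0.024, 0.02], "roll": -5}
    - {"fingers": 0.0, "travel": [0, 0.022, 0.02], "roll": 0}
    - {"fingers": 0.0, "travel": [0, 0, 0.02], "roll": 0}
    - {"fingers": 0.0, "travel": [0, 0, 0.02], "roll": 0}
    - {"fingers": 0.0, "travel": [0, 0, 0], "roll": 0}

```text
time: 11.85
tcp_pos: [0.4116, 0.3033, 0.0939]
ee_rot: [0.744, 2.937, -0.079]
contact_force: [-0.1, -0.0, -0.4]
opening: 0.0001
```

```bash
python3 st.py .412 .3025 .03
```

```text
11.85 [0.4116 0.3033 0.0939] jaw 61.5 zax [ 0.0941 -0.0775 -0.9925] F [-0.0923 -0.0183 -0.4014] open 0.0001 j [-0.3281  0.6907 -0.6458  1.9884  0.8131  0.7461 -0.4379]
travel [0.0069 0.001  0.0636]
```

Request:
jog_arm:
  motion:
    - {"fingers": 0.0, "travel": [0.007, 0, 0.02], "roll": 0}
    - {"fingers": 0.0, "travel": [0, 0, 0.02], "roll": 0}
    - {"fingers": 0.0, "travel": [0, 0, 0.02], "roll": 0}
    - {"fingers": 0.0, "travel": [0, 0, 0], "roll": 0}
    - {"fingers": 0.0, "travel": [-0.008, 0, 0], "roll": 0}
    - {"fingers": 0.0, "travel": [-0.008, 0, 0], "roll": 0}
    - {"fingers": 0.0, "travel": [-0.006, 0, 0], "roll": 0}
    - {"fingers": 0.0, "travel": [-0.006, 0, 0], "roll": 0}
    - {"fingers": 0.0, "travel": [-0.006, 0, 0], "roll": 0}

```text
time: 12.75
tcp_pos: [0.4461, 0.2878, 0.0448]
ee_rot: [0.752, 2.926, -0.064]
contact_force: [1.0, -0.8, -0.3]
opening: -0.0002
```

```bash
python3 st.py .425 .296 .03
```

```text
12.75 [0.4461 0.2878 0.0448] jaw 61.13 zax [ 0.1051 -0.0706 -0.9919] F [ 1.0127 -0.7527 -0.3044] open -0.0002 j [-0.3184  0.7758 -0.567   1.9808  0.9231  0.6573 -0.4709]
travel [ 0.0241 -0.0028  0.0119]
```

Request:
jog_arm:
  motion:
    - {"fingers": 0.0, "travel": [0.016, 0, 0], "roll": 0}
    - {"fingers": 0.0, "travel": [0.016, 0, 0], "roll": 0}
    - {"fingers": 0.0, "travel": [0.008, 0, 0], "roll": 0}
    - {"fingers": 0.0, "travel": [0, 0, 0.01], "roll": 0}
    - {"fingers": 0.0, "travel": [0, 0, 0.008], "roll": 0}
    - {"fingers": 0.0, "travel": [-0.008, 0, 0.001], "roll": 0}
    - {"fingers": 0.0, "travel": [-0.008, 0, 0.001], "roll": 0}
    - {"fingers": 0.0, "travel": [-0.008, 0, 0.001], "roll": 0}
    - {"fingers": 0.0, "travel": [-0.008, 0, 0.001], "roll": 0}

```text
time: 13.65
tcp_pos: [0.4343, 0.2942, 0.0211]
ee_rot: [0.758, 2.944, -0.05]
contact_force: [-18.2, 4.5, 11.3]
opening: 0.0002
```

```bash
python3 st.py .425 .296 .03
```

```text
13.65 [0.4343 0.2942 0.0211] jaw 61.1 zax [ 0.0891 -0.0569 -0.9944] F [-18.2206   4.4853  11.3139] open 0.0002 j [-0.3467  0.8099 -0.5409  2.0016  0.9614  0.6038 -0.527 ]
travel [ 0.008  -0.003  -0.0097]
```

Request:
jog_arm:
  motion:
    - {"fingers": 0.0, "travel": [-0.008, 0, -0.001], "roll": 0}
    - {"fingers": 0.0, "travel": [-0.008, 0, -0.001], "roll": 0}
    - {"fingers": 0.0, "travel": [-0.008, 0, 0], "roll": 0}
    - {"fingers": 0.0, "travel": [-0.008, 0, 0], "roll": 0}

```text
time: 14.05
tcp_pos: [0.4343, 0.2937, 0.0224]
ee_rot: [0.742, 3.004, -0.023]
contact_force: [-12.5, 5.1, 4.0]
opening: 0.0003
```

```bash
python3 st.py .425 .296 .03
```

```text
14.05 [0.4343 0.2937 0.0224] jaw 62.25 zax [ 0.0427 -0.0255 -0.9988] F [-12.486    5.058    3.9553] open 0.0003 j [-0.2817  0.8244 -0.599   1.9852  0.9102  0.6164 -0.4313]
travel [ 0.0089 -0.0023 -0.008 ]
```

Request:
jog_arm:
  motion:
    - {"fingers": 0.0, "travel": [-0.008, 0, 0], "roll": 0}
    - {"fingers": 0.0, "travel": [-0.008, 0, 0], "roll": 0}
    - {"fingers": 0.0, "travel": [-0.006, 0, 0], "roll": 0}

```text
time: 14.35
tcp_pos: [0.4343, 0.2935, 0.0229]
ee_rot: [0.73, 3.043, -0.005]
contact_force: [-7.6, 4.1, 1.7]
opening: 0.0002
```

Request:
jog_arm:
  motion:
    - {"fingers": 0.0, "travel": [0.01, 0, 0], "roll": 0}
    - {"fingers": 0.0, "travel": [0.01, 0, 0], "roll": 0}
    - {"fingers": 0.03, "travel": [0, 0, -0.03], "roll": 0}
    - {"fingers": 0.03, "travel": [0, 0, -0.03], "roll": 0}
    - {"fingers": 0.03, "travel": [0, 0, -0.03], "roll": 0}
    - {"fingers": 0.03, "travel": [0, 0, -0.03], "roll": 0}
    - {"fingers": 0.03, "travel": [0, 0, -0.03], "roll": 0}
    - {"fingers": 0.03, "travel": [0, 0, -0.03], "roll": 0}
    - {"fingers": 0.03, "travel": [0, 0, 0], "roll": 0}

```text
time: 15.25
tcp_pos: [0.4175, 0.3004, 0.2088]
ee_rot: [0.74, 3.033, -0.015]
contact_force: [-0.2, -0.1, -0.3]
opening: 0.0295
```

```bash
python3 st.py .55 .004 .2
```

```text
15.25 [0.4175 0.3004 0.2088] jaw 62.57 zax [ 0.0164 -0.0136 -0.9998] F [-0.1964 -0.1292 -0.2539] open 0.0295 j [-0.105   0.5798 -0.8864  1.8442  0.5618  0.9845 -0.1461]
travel [-0.2539 -0.202   0.015 ]
```

Request:
jog_arm:
  motion:
    - {"fingers": 0.03, "travel": [-0.04, 0, -0.012], "roll": 0}
    - {"fingers": 0.03, "travel": [-0.04, 0, -0.012], "roll": 0}
    - {"fingers": 0.03, "travel": [-0.04, 0, -0.012], "roll": 0}
    - {"fingers": 0.03, "travel": [-0.04, 0, -0.012], "roll": 0}
    - {"fingers": 0.03, "travel": [-0.04, 0, -0.012], "roll": 0}
    - {"fingers": 0.03, "travel": [0, 0, 0], "roll": 0}
    - {"fingers": 0.03, "travel": [0, 0, 0], "roll": 0}

```text
time: 15.95
tcp_pos: [0.6013, 0.2008, 0.2723]
ee_rot: [0.745, 3.026, -0.032]
contact_force: [-1.3, 0.6, 0.6]
opening: 0.0299
```

```bash
python3 st.py .588 .004 .2; python3 - <<'E'
from h import *
np.set_printoptions(precision=4,suppress=True)
p,W=wrist(); np.savez("pics/w6.npz",W=W,**{k:p[k] for k in("fx","fy","cx","cy")})
cv2.imwrite("pics/w6.png",cv2.resize(p["color"],(800,600),interpolation=2))
for n in("stand_deck","frame_grip"):
  for m in robot.masks_of(p,n)[:2]: 
    print(n,m["confidence"],m["bbox"])
    c=max(cv2.findContours(m["mask"].astype(np.uint8),0,2)[0],key=len); r=cv2.minAreaRect(c); print(r,[onz(p,*q,.03 if n[0]=="s" else .01,W)[:2] for q in cv2.boxPoints(r)])
E
```

```text
15.95 [0.6013 0.2008 0.2723] jaw 62.34 zax [ 0.0197 -0.0259 -0.9995] F [-1.2816  0.6485  0.5539] open 0.0299 j [ 0.0957  0.6904 -0.8753  1.4238  0.5699  1.2815  0.2573]
travel [-0.0774 -0.1794  0.0771]
stand_deck 0.87 [255.4, 113.6, 63.9, 227.2]
((256.0, 112.5), (225.0, 64.0), 90.0) [array([0.4295, 0.252 ]), array([0.462 , 0.3134]), array([0.7008, 0.1991]), array([0.6611, 0.1221])]
stand_deck 0.19 [454.9, 29.9, 37.9, 59.8]
((454.0, 29.499996185302734), (58.99999237060547, 41.99999237060547), 90.0) [array([0.5349, 0.4513]), array([0.5559, 0.4909]), array([0.6135, 0.4755]), array([0.5915, 0.4336])]
frame_grip 0.77 [118.8, 200.2, 131.2, 160.9]
((122.52897644042969, 201.61093139648438), (178.5294189453125, 42.37918472290039), 55.3758430480957) [array([ 0.4593, -0.0236]), array([0.4559, 0.0363]), array([0.6988, 0.0414]), array([ 0.7102, -0.0284])]
frame_grip 0.27 [92.8, 9.8, 39.7, 19.5]
((95.0, 9.5), (19.0, 38.0), 90.0) [array([0.3439, 0.102 ]), array([0.3645, 0.1409]), array([0.3803, 0.1295]), array([0.3594, 0.0899])]
```

View pics/w6.png

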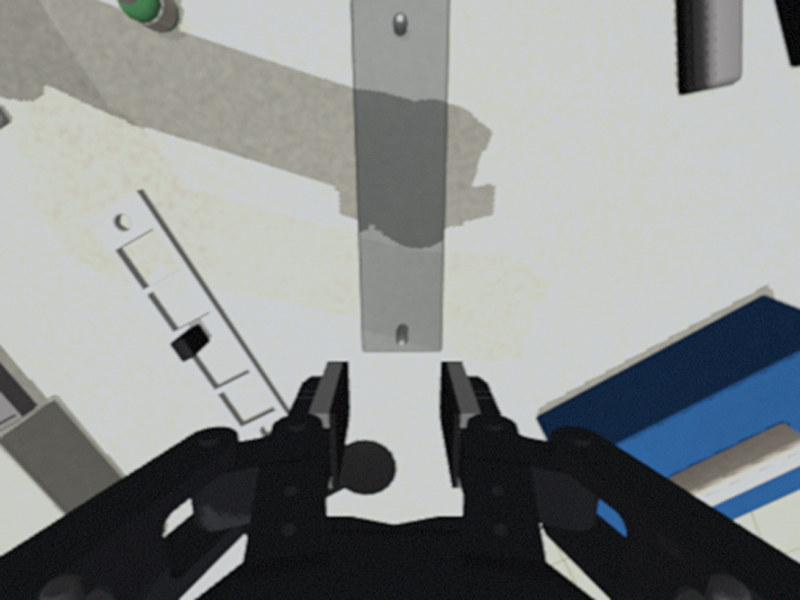

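```bash
python3 - <<'E'
from h import *
np.set_printoptions(precision=4,suppress=True)
d=np.load("pics/w6.npz"); W=d["W"]; k=512/800
f=lambda u,v,z:onz(d,u*k,v*k,z,W)
for n,u,v,z in [("nearbase",401,323,.03),("neartop",402,345,.057),("farbase",400,33,.03),("fartop",400,15,.057),("nl",363,352,.03),("nr",441,352,.03),("hole",123,222,.008),("hole2",265,432,.01),("handle top",190,337,.046),("torch?",5,115,.0)]: print(n,f(u,v,z)[:2])
p=np.array([f(401,323,.03),f(400,33,.03)])[:,:2]
print("stand",p.mean(0),np.degrees(np.arctan2(*(p[0]-p[1])[::-1])),np.linalg.norm(p[0]-p[1]))
g=cv2.cvtColor(cv2.imread("pics/w6.png"),6)
E
```

```text
nearbase [0.658  0.1735]
neartop [0.6662 0.1702]
farbase [0.4638 0.2734]
fartop [0.4599 0.2755]
nl [0.6666 0.1319]
nr [0.6976 0.192 ]
hole [0.4759 0.0024]
hole2 [0.7039 0.0008]
handle top [0.5836 0.0157]
torch? [ 0.3606 -0.0343]
stand [0.5609 0.2235] -27.20883244294472 0.2184070656941103
```

Request:
jog_arm:
  motion:
    - {"fingers": 0.04, "travel": [-0.016, -0.036, 0.008], "roll": 0}
    - {"fingers": 0.04, "travel": [-0.016, -0.036, 0.008], "roll": 0}
    - {"fingers": 0.04, "travel": [-0.016, -0.036, 0.008], "roll": 0}
    - {"fingers": 0.04, "travel": [-0.016, -0.036, 0.008], "roll": 0}
    - {"fingers": 0.04, "travel": [-0.014, -0.034, 0.008], "roll": 0}
    - {"fingers": 0.04, "travel": [0, 0, 0], "roll": -6.8}
    - {"fingers": 0.04, "travel": [0, 0, 0], "roll": -6.8}
    - {"fingers": 0.04, "travel": [0, 0, 0], "roll": -6.8}
    - {"fingers": 0.04, "travel": [0, 0, 0], "roll": -6.8}
    - {"fingers": 0.04, "travel": [0, 0, 0], "roll": 0}

```text
time: 17.1
tcp_pos: [0.5772, 0.0116, 0.2334]
ee_rot: [-0.065, 3.129, -0.046]
contact_force: [0.8, -0.4, -0.7]
opening: 0.0398
```

```bash
python3 st.py .5895 .002 .1; python3 - <<'E'
from h import *
np.set_printoptions(precision=4,suppress=True)
p,W=wrist(); np.savez("pics/w7.npz",W=W,**{k:p[k] for k in("fx","fy","cx","cy")})
cv2.imwrite("pics/w7.png",p["color"])
for m in robot.masks_of(p,"frame_grip")[:1]: 
    c=max(cv2.findContours(m["mask"].astype(np.uint8),0,2)[0],key=len); r=cv2.minAreaRect(c); print(m["confidence"],r,[onz(p,*q,.01,W)[:2] for q in cv2.boxPoints(r)])
E
```

```text
17.1 [0.5772 0.0116 0.2334] jaw 92.38 zax [ 0.0122 -0.0293 -0.9995] F [ 0.7942 -0.4258 -0.7048] open 0.0398 j [ 0.5191  0.6998 -1.035   1.6451  0.6765  1.1848  0.9273]
travel [-0.0104 -0.0061  0.1337]
0.85 ((253.37843322753906, 165.03030395507812), (49.22987365722656, 209.94932556152344), 1.2590450048446655) [array([ 0.7197, -0.024 ]), array([ 0.4595, -0.0234]), array([0.4586, 0.0305]), array([0.7174, 0.0421])]
```

Request:
jog_arm:
  motion:
    - {"fingers": 0.04, "travel": [-0.01, -0.006, 0.02], "roll": 2.6}
    - {"fingers": 0.04, "travel": [0, 0, 0.03], "roll": 0}
    - {"fingers": 0.04, "travel": [0, 0, 0.03], "roll": 0}
    - {"fingers": 0.04, "travel": [0, 0, 0.03], "roll": 0}
    - {"fingers": 0.04, "travel": [0, 0, 0.02], "roll": 0}
    - {"fingers": 0.04, "travel": [0, 0, 0], "roll": 0}

```text
time: 17.8
tcp_pos: [0.5906, 0.0058, 0.1025]
ee_rot: [0.024, 3.122, -0.048]
contact_force: [0.3, -0.9, 0.4]
opening: 0.0401
```

```bash
python3 st.py .589 .003 .027; python3 - <<'E'
from h import *
np.set_printoptions(precision=4,suppress=True)
p,W=wrist(); np.savez("pics/w8.npz",W=W,**{k:p[k] for k in("fx","fy","cx","cy")})
cv2.imwrite("pics/w8.png",p["color"])
for m in robot.masks_of(p,"frame_grip")[:1]: 
    c=max(cv2.findContours(m["mask"].astype(np.uint8),0,2)[0],key=len); r=cv2.minAreaRect(c); print(m["confidence"],r,[onz(p,*q,.01,W)[:2] for q in cv2.boxPoints(r)])
E
```

```text
17.8 [0.5906 0.0058 0.1025] jaw 89.09 zax [ 0.0192 -0.031  -0.9993] F [ 0.3469 -0.8741  0.408 ] open 0.0401 j [ 0.4484  0.8497 -0.8924  1.7488  0.8449  0.9596  0.7522]
travel [ 0.0031 -0.0005  0.0755]
0.6 ((249.5, 169.5), (325.0, 81.0), 90.0) [array([ 0.4578, -0.0237]), array([0.4591, 0.0295]), array([0.7182, 0.0351]), array([ 0.7191, -0.0389])]
```

View pics/w8.png

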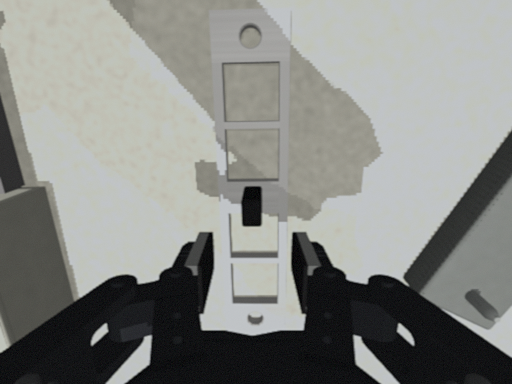

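```bash
python3 - <<'E'
from h import *
np.set_printoptions(precision=4,suppress=True)
d=np.load("pics/w8.npz"); 
a,b=[onz(d,u,v,.01,d["W"])[:2] for u,v in[(250,35.5),(255,319)]]; c=(a+b)/2; print(a,b,c,np.degrees(np.arctan2(*(b-a)[::-1]))); print(travel([*c,.027]))
E
```

```text
[0.4753 0.0031] [0.7043 0.0035] [0.5898 0.0033] 0.10356596268861985
[ 0.0045 -0.0014  0.0784]
```

Request:
jog_arm:
  motion:
    - {"fingers": 0.04, "travel": [0.004, -0.001, 0.02], "roll": -1}
    - {"fingers": 0.04, "travel": [0, 0, 0.02], "roll": 0}
    - {"fingers": 0.04, "travel": [0, 0, 0.02], "roll": 0}
    - {"fingers": 0.04, "travel": [0, 0, 0.01], "roll": 0}
    - {"fingers": 0.04, "travel": [0, 0, 0.004], "roll": 0}
    - {"fingers": 0.04, "travel": [0, 0, 0], "roll": 0}

```text
time: 18.5
tcp_pos: [0.5983, 0.0075, 0.0406]
ee_rot: [0.001, 3.096, -0.041]
contact_force: [-0.5, -0.0, 0.0]
opening: 0.0401
```

```bash
python3 st.py .5898 .0033 .027
```

```text
18.5 [0.5983 0.0075 0.0406] jaw 89.94 zax [ 0.0455 -0.0263 -0.9986] F [-0.5026 -0.0254  0.0177] open 0.0401 j [ 0.4111  0.9266 -0.8213  1.7844  0.9619  0.8412  0.6763]
travel [ 0.0091 -0.0038  0.0133]
```

Request:
jog_arm:
  motion:
    - {"fingers": 0.04, "travel": [0.009, -0.0035, 0.003], "roll": 0}
    - {"fingers": 0.04, "travel": [0, 0, 0.005], "roll": 0}
    - {"fingers": 0.04, "travel": [0, 0, 0.005], "roll": 0}
    - {"fingers": 0.04, "travel": [0, 0, 0], "roll": 0}

```text
time: 18.9
tcp_pos: [0.5906, 0.0037, 0.0292]
ee_rot: [0.002, 3.091, -0.04]
contact_force: [-0.1, 0.7, 0.3]
opening: 0.0405
```

```bash
python3 st.py .5898 .0033 .027
```

```text
18.9 [0.5906 0.0037 0.0292] jaw 89.9 zax [ 0.0502 -0.0259 -0.9984] F [-0.0959  0.725   0.3429] open 0.0405 j [ 0.4124  0.931  -0.8033  1.8157  0.9916  0.8048  0.6476]
travel [ 0.0009 -0.0003  0.0022]
```

Request:
jog_arm:
  motion:
    - {"fingers": 0.0, "travel": [0, 0, 0], "roll": 0}
    - {"fingers": 0.0, "travel": [0, 0, 0], "roll": 0}
    - {"fingers": 0.0, "travel": [0, 0, 0], "roll": 0}
    - {"fingers": 0.0, "travel": [0, 0, 0], "roll": 0}
  force: 70

```text
time: 19.3
tcp_pos: [0.5909, 0.0041, 0.0297]
ee_rot: [0.002, 3.091, -0.039]
contact_force: [0.2, -1.1, -0.1]
opening: 0.0123
```

```bash
python3 st.py .5898 .0033 .027
```

```text
19.3 [0.5909 0.0041 0.0297] jaw 89.89 zax [ 0.0507 -0.0254 -0.9984] F [ 0.1899 -1.0931 -0.0961] open 0.0123 j [ 0.4125  0.9307 -0.8043  1.8151  0.9909  0.8053  0.6478]
travel [ 0.0012 -0.0007  0.0027]
```

Request:
jog_arm:
  motion:
    - {"fingers": 0.0, "travel": [0, 0, -0.01], "roll": 0}
    - {"fingers": 0.0, "travel": [0, 0, -0.02], "roll": 0}
    - {"fingers": 0.0, "travel": [0, 0, -0.02], "roll": 0}
    - {"fingers": 0.0, "travel": [0, 0, -0.02], "roll": 0}
    - {"fingers": 0.0, "travel": [0, 0, -0.02], "roll": 0}
    - {"fingers": 0.0, "travel": [0, 0, -0.02], "roll": 0}
    - {"fingers": 0.0, "travel": [0, 0, -0.01], "roll": 0}
    - {"fingers": 0.0, "travel": [0, 0, 0], "roll": 0}

```text
time: 20.1
tcp_pos: [0.5815, 0.0059, 0.1533]
ee_rot: [0.001, 3.099, -0.043]
contact_force: [0.1, 0.1, -2.6]
opening: 0.0127
```

```bash
python3 st.py .5615 .2238 .14
```

```text
20.1 [0.5815 0.0059 0.1533] jaw 89.94 zax [ 0.0421 -0.0278 -0.9987] F [ 0.0745  0.1174 -2.5821] open 0.0127 j [ 0.4898  0.7724 -0.9501  1.7515  0.7902  1.0029  0.7999]
travel [0.0205 0.2182 0.0064]
```

```bash
cat > fr.py <<'E'
from h import *
import sys
np.set_printoptions(precision=4,suppress=True)
Tg=np.eye(4); 
from scipy.spatial.transform import Rotation as R
z=np.array([.0507,-.0254,-.9984]); j=np.radians(89.89)
y=np.array([np.cos(j),np.sin(j),0]); y-=z*(y@z); y/=np.linalg.norm(y); z/=np.linalg.norm(z)
Tg[:3,:3]=np.c_[np.cross(y,z),y,z]; Tg[:3,3]=[.5909,.0041,.0297]
Fg=np.eye(4); a=np.radians(.1); Fg[:2,:2]=[[np.cos(a),-np.sin(a)],[np.sin(a),np.cos(a)]]; Fg[:3,3]=[.5898,.0033,0]
G=np.linalg.inv(Tg)@Fg
S=np.array([.5615,.2238]); yaw=-27.3
def frame(): return tool()@G
if __name__=="__main__":
    s=robot.read_state(); F=frame(); T=tool(); fy=np.degrees(np.arctan2(F[1,0],F[0,0]))
    print("frame",F[:3,3],"yaw",fy,"normal",F[:3,2],"F",s["contact_force"],"open",s["opening"],"zax",T[:3,2])
    e=np.r_[S-F[:2,3],float(sys.argv[1])-F[2,3]]; print("roll",fy-yaw,"travel",T[:3,:3].T@e,"err",e)
E
python3 fr.py .1
```

```text
frame [0.5801 0.005  0.1236] yaw 0.21450839320219564 normal [0.0086 0.0025 1.    ] F [ 0.0745  0.1174 -2.5821] open 0.012700531379382924 zax [ 0.0421 -0.0278 -0.9987]
roll 27.514508393202195 travel [0.0196 0.2193 0.0167] err [-0.0186  0.2188 -0.0236]
```

Request:
jog_arm:
  motion:
    - {"fingers": 0.0, "travel": [0.003, 0.03, 0], "roll": 0}
    - {"fingers": 0.0, "travel": [0.003, 0.03, 0], "roll": 0}
    - {"fingers": 0.0, "travel": [0.003, 0.03, 0], "roll": 0}
    - {"fingers": 0.0, "travel": [0.003, 0.03, 0], "roll": 0}
    - {"fingers": 0.0, "travel": [0.003, 0.03, 0], "roll": 0}
    - {"fingers": 0.0, "travel": [0.003, 0.03, 0], "roll": 0}
    - {"fingers": 0.0, "travel": [0, 0, 0], "roll": 6.8}
    - {"fingers": 0.0, "travel": [0, 0, 0], "roll": 6.8}
    - {"fingers": 0.0, "travel": [0, 0, 0], "roll": 6.8}
    - {"fingers": 0.0, "travel": [0, 0, 0], "roll": 6.8}
    - {"fingers": 0.0, "travel": [0, 0, 0], "roll": 0}

```text
time: 21.2
tcp_pos: [0.5573, 0.1872, 0.1328]
ee_rot: [0.762, 3.018, -0.048]
contact_force: [0.3, -0.2, -2.8]
opening: 0.0129
```

```bash
python3 fr.py .09
```

```text
frame [0.5556 0.1873 0.1031] yaw -28.086083684214227 normal [ 0.0124 -0.0094  0.9999] F [ 0.2923 -0.1777 -2.7674] open 0.012946934855785188 zax [ 0.0203 -0.037  -0.9991]
roll -0.7860836842142263 travel [0.0126 0.0352 0.0118] err [ 0.0059  0.0365 -0.0131]
```

Request:
jog_arm:
  motion:
    - {"fingers": 0.0, "travel": [0.006, 0.017, 0.002], "roll": -0.8}
    - {"fingers": 0.0, "travel": [0.006, 0.017, 0.002], "roll": 0}
    - {"fingers": 0.0, "travel": [0, 0, 0], "roll": 0}
    - {"fingers": 0.0, "travel": [0, 0, 0], "roll": 0}

```text
time: 21.6
tcp_pos: [0.5616, 0.2201, 0.1236]
ee_rot: [0.729, 3.03, -0.06]
contact_force: [0.4, -1.0, -2.8]
opening: 0.013
```

```bash
python3 fr.py .07; python3 - <<'E'
from h import *
p,W=wrist(); np.savez("pics/w9.npz",W=W,T=tool(),**{k:p[k] for k in("fx","fy","cx","cy")})
cv2.imwrite("pics/w9.png",cv2.resize(p["color"],(800,600),interpolation=2))
E
```

```text
frame [0.5597 0.22   0.094 ] yaw -26.823889146908193 normal [ 0.0191 -0.0028  0.9998] F [ 0.4039 -1.0151 -2.7783] open 0.013001531273412631 zax [ 0.0146 -0.0428 -0.999 ]
roll 0.47611085309180723 travel [0.0009 0.005  0.0238] err [ 0.0018  0.0038 -0.024 ]
```

View pics/w9.png

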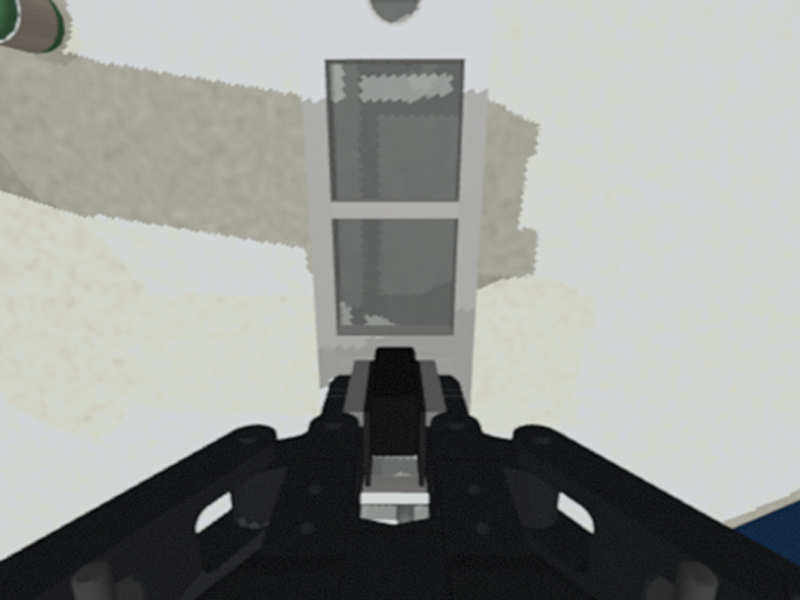

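Request:
jog_arm:
  motion:
    - {"fingers": 0.0, "travel": [0.001, 0.005, 0.01], "roll": 0.5}
    - {"fingers": 0.0, "travel": [0, 0, 0.01], "roll": 0}
    - {"fingers": 0.0, "travel": [0, 0, 0.008], "roll": 0}
    - {"fingers": 0.0, "travel": [0, 0, 0], "roll": 0}

```text
time: 22.05
tcp_pos: [0.5635, 0.2205, 0.0922]
ee_rot: [0.747, 3.027, -0.064]
contact_force: [0.1, -0.3, -2.2]
opening: 0.0127
```

```bash
python3 fr.py .05
```

```text
frame [0.5615 0.2203 0.0626] yaw -27.501363444773595 normal [ 0.0202 -0.0005  0.9998] F [ 0.1348 -0.2868 -2.1974] open 0.012721395094698952 zax [ 0.013  -0.0455 -0.9989]
roll -0.20136344477359458 travel [0.002  0.0035 0.0124] err [-0.      0.0035 -0.0126]
```

Request:
jog_arm:
  motion:
    - {"fingers": 0.0, "travel": [0.002, 0.005, 0], "roll": 0}
    - {"fingers": 0.0, "travel": [0, 0.0, 0.005], "roll": 0}
    - {"fingers": 0.0, "travel": [0, 0, 0.005], "roll": 0}
    - {"fingers": 0.0, "travel": [0, 0, 0], "roll": 0}

```text
time: 22.45
tcp_pos: [0.5644, 0.2257, 0.0811]
ee_rot: [0.747, 3.026, -0.064]
contact_force: [-0.3, -0.5, -2.1]
opening: 0.013
```

```bash
python3 fr.py .03; python3 - <<'E'
from h import *
a=robot.camera("scene")["color"][150:270,250:390];b=robot.camera("side")["color"][200:310,160:280]
cv2.imwrite("pics/fit.png",np.hstack([cv2.resize(a,(420,420),interpolation=2),cv2.resize(b,(380,420),interpolation=2)]))
E
```

```text
frame [0.5625 0.2255 0.0514] yaw -27.512897815427667 normal [ 0.02   -0.0006  0.9998] F [-0.3094 -0.5326 -2.0863] open 0.013026681557074378 zax [ 0.0132 -0.0454 -0.9989]
roll -0.21289781542766661 travel [ 0.0008 -0.0012  0.0215] err [-0.001  -0.0017 -0.0214]
```

Request:
jog_arm:
  motion:
    - {"fingers": 0.0, "travel": [0, -0.001, 0.004], "roll": 0}
    - {"fingers": 0.0, "travel": [0, 0, 0.004], "roll": 0}
    - {"fingers": 0.0, "travel": [0, 0, 0.004], "roll": 0}
    - {"fingers": 0.0, "travel": [0, 0, 0], "roll": 0}

```text
time: 22.95
tcp_pos: [0.5644, 0.2235, 0.0692]
ee_rot: [0.747, 3.025, -0.065]
contact_force: [0.4, 0.7, -2.1]
opening: 0.0127
```

```bash
python3 fr.py .03
```

```text
frame [0.5625 0.2232 0.0395] yaw -27.517367030596265 normal [0.0189 0.0005 0.9998] F [ 0.3505  0.6747 -2.0662] open 0.012656145603651033 zax [ 0.0143 -0.0465 -0.9988]
roll -0.2173670305962645 travel [0.0015 0.0004 0.0095] err [-0.001   0.0006 -0.0095]
```

View pics/fit.png

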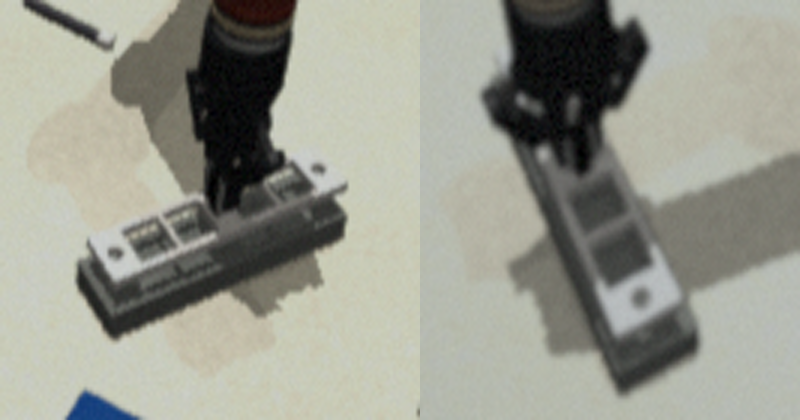

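Request:
jog_arm:
  motion:
    - {"fingers": 0.0, "travel": [0.001, 0, 0.004], "roll": 0}
    - {"fingers": 0.0, "travel": [0, 0, 0.004], "roll": 0}
    - {"fingers": 0.0, "travel": [0, 0, 0.003], "roll": 0}
    - {"fingers": 0.0, "travel": [0, 0, 0.002], "roll": 0}

```text
time: 23.35
tcp_pos: [0.5637, 0.2242, 0.0599]
ee_rot: [0.745, 3.022, -0.067]
contact_force: [-4.4, -4.2, 11.7]
opening: 0.0129
```

```bash
python3 fr.py .03
```

```text
frame [0.5619 0.2239 0.0302] yaw -27.46583268616924 normal [0.016  0.0024 0.9999] F [-4.415  -4.2022 11.7173] open 0.012905817108763214 zax [ 0.0173 -0.0484 -0.9987]
roll -0.16583268616923874 travel [ 0.0003 -0.0003  0.0002] err [-0.0004 -0.0001 -0.0002]
```

Request:
jog_arm:
  motion:
    - {"fingers": 0.04, "travel": [0, 0, 0], "roll": 0}
    - {"fingers": 0.04, "travel": [0, 0, 0], "roll": 0}
    - {"fingers": 0.04, "travel": [0, 0, -0.01], "roll": 0}
    - {"fingers": 0.04, "travel": [0, 0, -0.02], "roll": 0}
    - {"fingers": 0.04, "travel": [0, 0, -0.03], "roll": 0}
    - {"fingers": 0.05, "travel": [0, 0, -0.04], "roll": 0}
    - {"fingers": 0.05, "travel": [0, 0, -0.04], "roll": 0}
    - {"fingers": 0.05, "travel": [0, 0, -0.04], "roll": 0}

```text
time: 24.15
tcp_pos: [0.5596, 0.2326, 0.2433]
ee_rot: [0.745, 3.029, -0.07]
contact_force: [0.9, -0.6, 1.2]
opening: 0.0498
```

Request:
jog_arm:
  motion:
    - {"fingers": 0.05, "travel": [-0.018, -0.038, 0], "roll": 0}
    - {"fingers": 0.05, "travel": [-0.018, -0.038, 0], "roll": 0}
    - {"fingers": 0.05, "travel": [-0.018, -0.038, 0], "roll": 0}
    - {"fingers": 0.05, "travel": [-0.018, -0.038, 0], "roll": 0}
    - {"fingers": 0.05, "travel": [-0.018, -0.038, 0], "roll": 0}
    - {"fingers": 0.05, "travel": [-0.018, -0.038, 0], "roll": 0}
    - {"fingers": 0.05, "travel": [-0.018, -0.038, 0], "roll": 0}
    - {"fingers": 0.05, "travel": [-0.018, -0.038, 0], "roll": 0}
    - {"fingers": 0.05, "travel": [-0.018, -0.038, 0], "roll": 0}
    - {"fingers": 0.05, "travel": [-0.018, -0.038, 0], "roll": 0}
    - {"fingers": 0.05, "travel": [-0.018, -0.038, 0], "roll": 0}
    - {"fingers": 0.05, "travel": [0, 0, 0], "roll": 0}

```text
time: 25.35
tcp_pos: [0.5474, -0.2389, 0.2767]
ee_rot: [0.728, 3.008, -0.039]
contact_force: [-0.1, -0.6, -0.4]
opening: 0.05
```

```bash
python3 st.py .55 -.30 .25;  python3 - <<'E'
from h import *
np.set_printoptions(precision=4,suppress=True)
robot.camera("scene")
p,W=wrist(); np.savez("pics/w10.npz",W=W,**{k:p[k] for k in("fx","fy","cx","cy")})
cv2.imwrite("pics/w10.png",p["color"])
for n in ("jar0_centre",):
  for m in robot.masks_of(p,n)[:6]: print(n,m["confidence"],m["bbox"],onz(p,*m["bbox"][:2],.04,W))
d=np.load("pics/w4.npz")
for q in [(237,134),(240,208),(276,215)]: print("w4",onz(d,*q,.05,d["W"]))
E
```

```text
25.35 [ 0.5474 -0.2389  0.2767] jaw 62.76 zax [ 0.0392 -0.0355 -0.9986] F [-0.1081 -0.5973 -0.3689] open 0.05 j [ 0.9067  0.6247 -0.9333  1.5601  0.5661  1.19    0.9631]
travel [-0.0288 -0.0528  0.0289]
jar0_centre 0.89 [191.3, 154.1, 32.0, 28.9] [ 0.5095 -0.303   0.04  ]
w4 [ 0.5019 -0.2221  0.05  ]
w4 [ 0.5042 -0.3041  0.05  ]
w4 [ 0.5459 -0.3151  0.05  ]
```

View pics/w10.png

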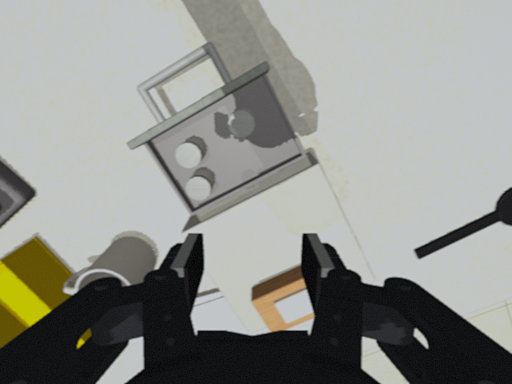

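```bash
cat > top.py <<'E'
from h import *
import sys
# jar tops by circle search near expected world points
def jars(p,W,exp,z=.05):
    g=cv2.cvtColor(p["color"],cv2.COLOR_BGR2GRAY); Wi=np.linalg.inv(W); out=[]
    for e in exp:
        c=Wi@np.r_[e,z,1]; u=p["cx"]+p["fx"]*c[0]/-c[2]; v=p["cy"]-p["fy"]*c[1]/-c[2]; r=p["fx"]*.016/-c[2]
        x0,y0,h=int(u)-int(2.2*r),int(v)-int(2.2*r),int(4.4*r); roi=cv2.resize(g[max(y0,0):y0+h,max(x0,0):x0+h],None,fx=4,fy=4,interpolation=2)
        H=cv2.HoughCircles(cv2.GaussianBlur(roi,(9,9),2),cv2.HOUGH_GRADIENT,1.5,200,param1=60,param2=12,minRadius=int(3.5*r),maxRadius=int(4.6*r))
        print("exp px",np.round([u,v,r],1),"circles",None if H is None else np.round([[max(x0,0)+a/4,max(y0,0)+b/4,c/4] for a,b,c in H[0][:2]],1), None if H is None else onz(p,max(x0,0)+H[0][0][0]/4,max(y0,0)+H[0][0][1]/4,z,W)[:2])
E
python3 - <<'E'
from top import *
np.set_printoptions(precision=4,suppress=True)
d=dict(np.load("pics/w10.npz")); d["color"]=cv2.imread("pics/w10.png")
P=[onz(d,*q,.05,d["W"])[:2] for q in [(189,155),(199,188),(241,123)]]; print(P)
jars(d,d["W"],P)
d=dict(np.load("pics/w4.npz")); d["color"]=cv2.imread("pics/w4.png"); jars(d,d["W"],P)
E
```

```text
[array([ 0.5084, -0.3032]), array([ 0.5501, -0.3136]), array([ 0.5034, -0.2296])]
exp px [189.  155.   13.2] circles [[187.9 155.9  13.1]] [ 0.5088 -0.305 ]
exp px [199.  188.   12.8] circles [[197.8 189.6  13. ]] [ 0.5512 -0.3159]
exp px [241.  123.   13.7] circles [[227.8 122.9  15.5]] [ 0.4963 -0.2433]
exp px [243.7 207.1  14.2] circles [[242.2 210.7  14.4]] [ 0.5066 -0.3075]
exp px [279.6 213.6  13.8] circles [[278.1 218.1  14.7]] [ 0.5485 -0.319 ]
exp px [238.5 141.3  15.3] circles [[237.8 142.3  14.6]] [ 0.5026 -0.2307]
```

```bash
python3 st.py .503 -.230 .11
```

```text
25.5 [ 0.5487 -0.2288  0.2778] jaw 63.57 zax [ 0.0415 -0.0294 -0.9987] F [-0.438   1.2015  0.8767] open 0.0501 j [ 0.8997  0.6221 -0.9422  1.5657  0.5621  1.1885  0.9615]
travel [ 0.0488 -0.0201  0.1657]
```

Request:
jog_arm:
  motion:
    - {"fingers": 0.044, "travel": [0.024, -0.01, 0.03], "roll": 0.8}
    - {"fingers": 0.044, "travel": [0.024, -0.01, 0.03], "roll": 0}
    - {"fingers": 0.044, "travel": [0, 0, 0.03], "roll": 0}
    - {"fingers": 0.044, "travel": [0, 0, 0.03], "roll": 0}
    - {"fingers": 0.044, "travel": [0, 0, 0.03], "roll": 0}
    - {"fingers": 0.044, "travel": [0, 0, 0], "roll": 0}
    - {"fingers": 0.044, "travel": [0, 0, 0], "roll": 0}

```text
time: 26.2
tcp_pos: [0.508, -0.2116, 0.1279]
ee_rot: [0.685, 3.006, -0.017]
contact_force: [1.2, 0.1, 0.9]
opening: 0.0437
```

```bash
cat > look.py <<'E'
from top import *
np.set_printoptions(precision=4,suppress=True)
# usage: look.py z  x,y [x,y..]
z=float(sys.argv[1]); E=[[float(c) for c in a.split(",")] for a in sys.argv[2:]]
p,W=wrist(); jars(p,W,E,z); cv2.imwrite("pics/look.png",p["color"])
E
python3 look.py .05 .503,-.23; python3 st.py .503 -.230 .037
```

```text
exp px [227.1 204.8  21.6] circles [[228.2 202.2  20.9]] [ 0.5015 -0.2283]
26.25 [ 0.5079 -0.2116  0.128 ] jaw 64.32 zax [ 0.0546 -0.0236 -0.9982] F [ 0.0729 -0.2617  0.3412] open 0.0442 j [ 0.8668  0.7182 -0.8265  1.8784  0.7474  0.8155  0.7708]
travel [ 0.0018 -0.0189  0.091 ]
```

Request:
jog_arm:
  motion:
    - {"fingers": 0.044, "travel": [0.003, -0.018, 0.01], "roll": 0}
    - {"fingers": 0.044, "travel": [0, 0, 0.02], "roll": 0}
    - {"fingers": 0.044, "travel": [0, 0, 0.02], "roll": 0}
    - {"fingers": 0.044, "travel": [0, 0, 0.01], "roll": 0}
    - {"fingers": 0.044, "travel": [0, 0, 0], "roll": 0}
    - {"fingers": 0.044, "travel": [0, 0, 0], "roll": 0}

```text
time: 26.85
tcp_pos: [0.5024, -0.2344, 0.0719]
ee_rot: [0.687, 2.993, -0.026]
contact_force: [-0.8, -0.6, 0.3]
opening: 0.0438
```

```bash
python3 st.py .502 -.229 .037
```

```text
26.85 [ 0.5024 -0.2344  0.0719] jaw 64.14 zax [ 0.065  -0.032  -0.9974] F [-0.7928 -0.6441  0.2908] open 0.0438 j [ 0.8541  0.7885 -0.7394  1.9193  0.8607  0.6988  0.7141]
travel [0.0052 0.0047 0.0346]
```

Request:
jog_arm:
  motion:
    - {"fingers": 0.044, "travel": [0.005, 0.0045, 0.005], "roll": 0}
    - {"fingers": 0.044, "travel": [0, 0, 0.01], "roll": 0}
    - {"fingers": 0.044, "travel": [0, 0, 0.01], "roll": 0}
    - {"fingers": 0.044, "travel": [0, 0, 0.005], "roll": 0}
    - {"fingers": 0.044, "travel": [0, 0, 0], "roll": 0}

```text
time: 27.35
tcp_pos: [0.503, -0.2289, 0.0412]
ee_rot: [0.686, 2.989, -0.026]
contact_force: [0.5, -0.3, 0.3]
opening: 0.0439
```

```bash
python3 st.py .502 -.229 .037
```

```text
27.35 [ 0.503  -0.2289  0.0412] jaw 64.16 zax [ 0.0686 -0.0333 -0.9971] F [ 0.4632 -0.2928  0.3012] open 0.0439 j [ 0.8118  0.8248 -0.6837  1.9438  0.9269  0.6319  0.6451]
travel [ 0.0012 -0.0005  0.0042]
```

Request:
jog_arm:
  motion:
    - {"fingers": 0.044, "travel": [0.001, 0, 0.003], "roll": 0}
    - {"fingers": 0.0, "travel": [0, 0, 0], "roll": 0}
    - {"fingers": 0.0, "travel": [0, 0, 0], "roll": 0}
    - {"fingers": 0.0, "travel": [0, 0, 0], "roll": 0}
  force: 30

```text
time: 27.75
tcp_pos: [0.5025, -0.2284, 0.0379]
ee_rot: [0.685, 2.989, -0.026]
contact_force: [0.5, 0.6, -0.3]
opening: 0.0308
```

```bash
python3 st.py .502 -.229 .037
```

```text
27.75 [ 0.5025 -0.2284  0.0379] jaw 64.17 zax [ 0.0688 -0.0333 -0.9971] F [ 0.5245  0.6215 -0.2571] open 0.0308 j [ 0.8079  0.8287 -0.6777  1.9471  0.9348  0.6244  0.6374]
travel [ 0.0003 -0.0008  0.0009]
```

Request:
jog_arm:
  motion:
    - {"fingers": 0.0, "travel": [0, 0, -0.01], "roll": 0}
    - {"fingers": 0.0, "travel": [0, 0, -0.03], "roll": 0}
    - {"fingers": 0.0, "travel": [0, 0, -0.03], "roll": 0}
    - {"fingers": 0.0, "travel": [0, 0, -0.03], "roll": 0}
    - {"fingers": 0.0, "travel": [0, 0, -0.03], "roll": 0}
    - {"fingers": 0.0, "travel": [0, 0, 0], "roll": 0}

```text
time: 28.35
tcp_pos: [0.4928, -0.2231, 0.1749]
ee_rot: [0.683, 2.991, -0.025]
contact_force: [0.0, -0.5, -0.6]
opening: 0.0311
```

```bash
python3 st.py .5912 .2087 .15
```

```text
28.35 [ 0.4928 -0.2231  0.1749] jaw 64.27 zax [ 0.0679 -0.0325 -0.9972] F [ 0.0061 -0.4893 -0.5668] open 0.0311 j [ 0.9442  0.6438 -0.8878  1.8695  0.6814  0.8729  0.8478]
travel [0.1004 0.4317 0.0175]
```

Request:
jog_arm:
  motion:
    - {"fingers": 0.0, "travel": [0.005, 0.04, 0], "roll": 0.2}
    - {"fingers": 0.0, "travel": [0.005, 0.04, 0], "roll": 0.2}
    - {"fingers": 0.0, "travel": [0.005, 0.04, 0], "roll": 0.2}
    - {"fingers": 0.0, "travel": [0.005, 0.04, 0], "roll": 0.2}
    - {"fingers": 0.0, "travel": [0.005, 0.04, 0], "roll": 0.2}
    - {"fingers": 0.0, "travel": [0.005, 0.04, 0], "roll": 0.2}
    - {"fingers": 0.0, "travel": [0.005, 0.04, 0], "roll": 0.2}
    - {"fingers": 0.0, "travel": [0.005, 0.04, 0], "roll": 0.2}
    - {"fingers": 0.0, "travel": [0.005, 0.04, 0], "roll": 0.2}
    - {"fingers": 0.0, "travel": [0.005, 0.03, 0], "roll": 0}
    - {"fingers": 0.0, "travel": [0, 0, 0], "roll": 0}
    - {"fingers": 0.0, "travel": [0, 0, 0], "roll": 0}

```text
time: 29.55
tcp_pos: [0.6247, 0.1553, 0.165]
ee_rot: [0.747, 2.985, -0.036]
contact_force: [0.9, -0.8, -0.1]
opening: 0.0309
```

```bash
python3 st.py .6312 .188 .12; python3 - <<'E'
from h import *
np.set_printoptions(precision=4,suppress=True)
p,W=wrist(); np.savez("pics/w11.npz",W=W,**{k:p[k] for k in("fx","fy","cx","cy")}); cv2.imwrite("pics/w11.png",cv2.resize(p["color"],(800,600),interpolation=2))
E
```

```text
29.55 [0.6247 0.1553 0.165 ] jaw 61.89 zax [ 0.0566 -0.0384 -0.9977] F [ 0.8675 -0.789  -0.0855] open 0.0309 j [ 0.1262  0.7774 -0.7766  1.5625  0.6793  1.0439  0.2299]
travel [0.0127 0.0322 0.044 ]
```

View pics/w11.png

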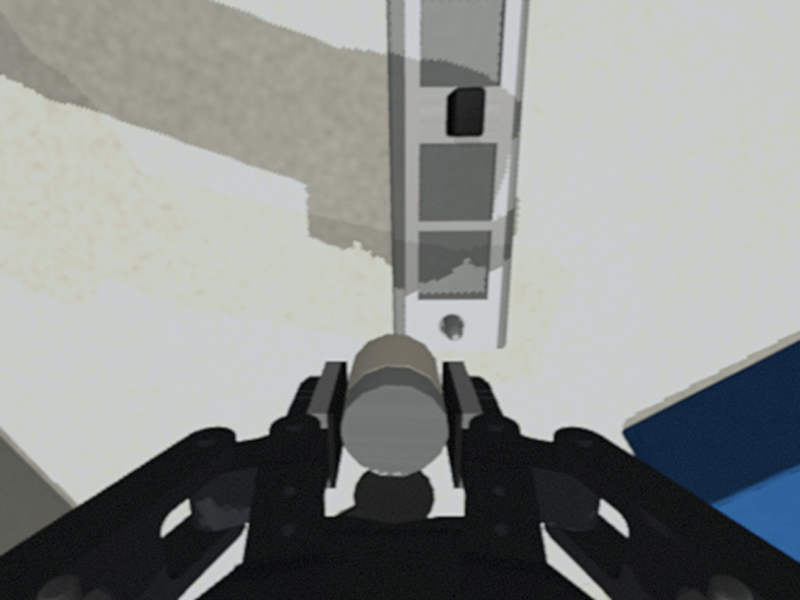

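```bash
python3 - <<'E'
from h import *
np.set_printoptions(precision=4,suppress=True)
d=np.load("pics/w11.npz");k=.64
for c in ([(420,143),(497,143),(493,221),(420,221)],[(420,231),(490,231),(487,298),(418,298)]):
    P=np.array([onz(d,u*k,v*k,.04,d["W"])[:2] for u,v in c]); print(P.mean(0)); print(P)
print(onz(d,452*k,322*k,.045,d["W"]))
E
python3 st.py .6312 .188 .12
```

```text
[0.5918 0.2092]
[[0.5648 0.2009]
 [0.5833 0.2356]
 [0.6188 0.2176]
 [0.6003 0.1828]]
[0.6312 0.1882]
[[0.6052 0.1804]
 [0.623  0.2139]
 [0.6575 0.1966]
 [0.639  0.1618]]
[0.6594 0.173  0.045 ]
29.6 [0.6245 0.1557 0.1651] jaw 61.9 zax [ 0.0566 -0.0372 -0.9977] F [-0.267   0.8606  0.4728] open 0.0309 j [ 0.1266  0.7771 -0.7774  1.5631  0.6786  1.0431  0.2298]
travel [0.0123 0.032  0.0441]
```

Request:
jog_arm:
  motion:
    - {"fingers": 0.0, "travel": [0.006, 0.016, 0.01], "roll": -0.5}
    - {"fingers": 0.0, "travel": [0.006, 0.016, 0.01], "roll": 0}
    - {"fingers": 0.0, "travel": [0, 0, 0.02], "roll": 0}
    - {"fingers": 0.0, "travel": [0, 0, 0.02], "roll": 0}
    - {"fingers": 0.0, "travel": [0, 0, 0], "roll": 0}
    - {"fingers": 0.0, "travel": [0, 0, 0], "roll": 0}

```text
time: 30.2
tcp_pos: [0.6329, 0.1802, 0.1014]
ee_rot: [0.748, 2.985, -0.045]
contact_force: [-0.0, 0.3, -0.0]
opening: 0.0313
```

```bash
python3 st.py .6315 .1885 .055
```

```text
30.2 [0.6329 0.1802 0.1014] jaw 61.84 zax [ 0.0552 -0.0442 -0.9975] F [-0.0257  0.3146 -0.0495] open 0.0313 j [ 0.0548  0.8657 -0.7222  1.5677  0.7451  0.9656  0.1512]
travel [0.0084 0.0072 0.0458]
```

Request:
jog_arm:
  motion:
    - {"fingers": 0.0, "travel": [0.008, 0.007, 0.005], "roll": -0.5}
    - {"fingers": 0.0, "travel": [0, 0, 0.01], "roll": 0}
    - {"fingers": 0.0, "travel": [0, 0, 0.005], "roll": 0}
    - {"fingers": 0.0, "travel": [0, 0, 0], "roll": 0}
    - {"fingers": 0.0, "travel": [0, 0, 0], "roll": 0}

```text
time: 30.7
tcp_pos: [0.6312, 0.1901, 0.0817]
ee_rot: [0.735, 2.985, -0.043]
contact_force: [-0.2, -0.3, -0.1]
opening: 0.0313
```

```bash
python3 st.py .6315 .1885 .055
```

```text
30.7 [0.6312 0.1901 0.0817] jaw 62.3 zax [ 0.0587 -0.0431 -0.9973] F [-0.2152 -0.3199 -0.0907] open 0.0313 j [ 0.0317  0.8888 -0.7063  1.5796  0.7692  0.9321  0.124 ]
travel [ 0.0009 -0.001   0.0267]
```

Request:
jog_arm:
  motion:
    - {"fingers": 0.0, "travel": [0.001, -0.001, 0.006], "roll": 0}
    - {"fingers": 0.0, "travel": [0, 0, 0.006], "roll": 0}
    - {"fingers": 0.0, "travel": [0, 0, 0.005], "roll": 0}
    - {"fingers": 0.0, "travel": [0, 0, 0], "roll": 0}

```text
time: 31.1
tcp_pos: [0.6312, 0.1884, 0.0637]
ee_rot: [0.736, 2.984, -0.043]
contact_force: [-0.5, -0.0, -0.9]
opening: 0.0309
```

```bash
python3 st.py .6315 .1885 .055
```

```text
31.1 [0.6312 0.1884 0.0637] jaw 62.26 zax [ 0.0595 -0.0433 -0.9973] F [-0.5072 -0.0332 -0.8741] open 0.0309 j [ 0.0266  0.9091 -0.6903  1.592   0.7898  0.9012  0.1071]
travel [0.0004 0.0003 0.0087]
```

Request:
jog_arm:
  motion:
    - {"fingers": 0.0, "travel": [0, 0, 0.005], "roll": 0}
    - {"fingers": 0.0, "travel": [0, 0, 0.004], "roll": 0}
    - {"fingers": 0.0, "travel": [0, 0, 0], "roll": 0}

```text
time: 31.4
tcp_pos: [0.6321, 0.1881, 0.0541]
ee_rot: [0.736, 2.983, -0.042]
contact_force: [-0.5, 0.2, -0.4]
opening: 0.0308
```

```bash
python3 st.py .6315 .1885 .055
```

```text
31.4 [0.6321 0.1881 0.0541] jaw 62.25 zax [ 0.06   -0.0428 -0.9973] F [-0.5179  0.1777 -0.4397] open 0.0308 j [ 0.0233  0.9214 -0.6822  1.5949  0.8007  0.8864  0.0991]
travel [ 0.0006  0.     -0.001 ]
```

Request:
jog_arm:
  motion:
    - {"fingers": 0.044, "travel": [0, 0, 0], "roll": 0}
    - {"fingers": 0.044, "travel": [0, 0, 0], "roll": 0}
    - {"fingers": 0.044, "travel": [0, 0, -0.01], "roll": 0}
    - {"fingers": 0.044, "travel": [0, 0, -0.025], "roll": 0}
    - {"fingers": 0.044, "travel": [0, 0, -0.03], "roll": 0}
    - {"fingers": 0.044, "travel": [0, 0, -0.03], "roll": 0}
    - {"fingers": 0.044, "travel": [0, 0, -0.02], "roll": 0}

```text
time: 32.1
tcp_pos: [0.6236, 0.1928, 0.1725]
ee_rot: [0.736, 2.988, -0.046]
contact_force: [0.1, -0.3, 0.1]
opening: 0.0438
```

Request:
jog_arm:
  motion:
    - {"fingers": 0.044, "travel": [-0.009, -0.04, 0], "roll": 0}
    - {"fingers": 0.044, "travel": [-0.009, -0.04, 0], "roll": 0}
    - {"fingers": 0.044, "travel": [-0.009, -0.04, 0], "roll": 0}
    - {"fingers": 0.044, "travel": [-0.009, -0.04, 0], "roll": 0}
    - {"fingers": 0.044, "travel": [-0.009, -0.04, 0], "roll": 0}
    - {"fingers": 0.044, "travel": [-0.009, -0.04, 0], "roll": 0}
    - {"fingers": 0.044, "travel": [-0.009, -0.04, 0], "roll": 0}
    - {"fingers": 0.044, "travel": [-0.009, -0.04, 0], "roll": 0}
    - {"fingers": 0.044, "travel": [-0.009, -0.04, 0], "roll": 0}
    - {"fingers": 0.044, "travel": [-0.009, -0.04, 0], "roll": 0}
    - {"fingers": 0.044, "travel": [-0.009, -0.04, 0], "roll": 0}
    - {"fingers": 0.044, "travel": [0, 0, 0], "roll": 0}

```text
time: 33.3
tcp_pos: [0.5085, -0.2533, 0.1986]
ee_rot: [0.72, 2.966, -0.033]
contact_force: [0.1, -0.9, 0.2]
opening: 0.044
```

Request:
jog_arm:
  motion:
    - {"fingers": 0.044, "travel": [0, 0, 0], "roll": 0}

```text
time: 33.4
tcp_pos: [0.5084, -0.2537, 0.1996]
ee_rot: [0.722, 2.964, -0.032]
contact_force: [0.6, 1.4, 0.0]
opening: 0.0439
```

```bash
python3 look.py .05 .5077,-.306 .55,-.3175;python3 st.py .5077 -.306 .10
```

```text
exp px [204.9 191.9  16.2] circles [[204.1 195.6  18.3]] [ 0.5107 -0.3087]
exp px [216.2 230.5  15.4] circles [[216.6 231.7  15.6]] [ 0.5514 -0.3179]
33.45 [ 0.5082 -0.2546  0.1993] jaw 62.59 zax [ 0.082  -0.0434 -0.9957] F [-0.038  -0.7931 -0.0313] open 0.0439 j [ 0.9764  0.6418 -0.8939  1.7821  0.6535  0.9329  0.9059]
travel [-0.0139 -0.0458  0.1011]
```

Request:
jog_arm:
  motion:
    - {"fingers": 0.044, "travel": [-0.007, -0.022, 0.015], "roll": 0}
    - {"fingers": 0.044, "travel": [-0.007, -0.022, 0.015], "roll": 0}
    - {"fingers": 0.044, "travel": [0, 0, 0.02], "roll": 0}
    - {"fingers": 0.044, "travel": [0, 0, 0.02], "roll": 0}
    - {"fingers": 0.044, "travel": [0, 0, 0], "roll": 0}
    - {"fingers": 0.044, "travel": [0, 0, 0], "roll": 0}

```text
time: 34.05
tcp_pos: [0.507, -0.3067, 0.126]
ee_rot: [0.715, 2.967, -0.037]
contact_force: [0.6, -0.3, 1.5]
opening: 0.0442
```

```bash
python3 look.py .05 .508,-.306; python3 st.py .508 -.306 .04
```

```text
exp px [254.4 198.9  22. ] circles [[254.6 200.1  22. ]] [ 0.5089 -0.3063]
34.1 [ 0.5066 -0.3069  0.1259] jaw 62.88 zax [ 0.0808 -0.0445 -0.9957] F [-0.3385 -0.0064  0.1348] open 0.0441 j [ 0.9953  0.7587 -0.8128  1.7904  0.7643  0.8293  0.9179]
travel [0.0071 0.0017 0.0857]
```

A is at (.5087,-.306). Descend.

Request:
jog_arm:
  motion:
    - {"fingers": 0.044, "travel": [0.006, 0.002, 0.015], "roll": 0}
    - {"fingers": 0.044, "travel": [0, 0, 0.015], "roll": 0}
    - {"fingers": 0.044, "travel": [0, 0, 0.015], "roll": 0}
    - {"fingers": 0.044, "travel": [0, 0, 0.005], "roll": 0}
    - {"fingers": 0.044, "travel": [0, 0, 0], "roll": 0}
    - {"fingers": 0.044, "travel": [0, 0, 0], "roll": 0}

```text
time: 34.7
tcp_pos: [0.5098, -0.3056, 0.0761]
ee_rot: [0.712, 2.961, -0.039]
contact_force: [-0.1, -0.3, 1.4]
opening: 0.044
```

```bash
python3 st.py .5085 -.306 .039
```

```text
34.7 [ 0.5098 -0.3056  0.0761] jaw 62.95 zax [ 0.0874 -0.0473 -0.9951] F [-0.1425 -0.329   1.4444] open 0.044 j [ 0.9518  0.818  -0.745   1.8267  0.8494  0.7315  0.8429]
travel [ 0.0046 -0.0009  0.0368]
```

Request:
jog_arm:
  motion:
    - {"fingers": 0.044, "travel": [0.005, -0.001, 0.01], "roll": 0}
    - {"fingers": 0.044, "travel": [0, 0, 0.01], "roll": 0}
    - {"fingers": 0.044, "travel": [0, 0, 0.01], "roll": 0}
    - {"fingers": 0.044, "travel": [0, 0, 0.005], "roll": 0}
    - {"fingers": 0.044, "travel": [0, 0, 0], "roll": 0}

```text
time: 35.2
tcp_pos: [0.5083, -0.3063, 0.0386]
ee_rot: [0.712, 2.959, -0.04]
contact_force: [-0.3, 0.6, -0.5]
opening: 0.0439
```

```bash
python3 st.py .5085 -.306 .039
```

```text
35.2 [ 0.5083 -0.3063  0.0386] jaw 62.93 zax [ 0.0887 -0.0482 -0.9949] F [-0.2579  0.6219 -0.5248] open 0.0439 j [ 0.9224  0.8635 -0.6885  1.8499  0.9161  0.6601  0.7863]
travel [-0.0001  0.0004 -0.0004]
```

Grip A and lift.

Request:
jog_arm:
  motion:
    - {"fingers": 0.0, "travel": [0, 0, 0], "roll": 0}
    - {"fingers": 0.0, "travel": [0, 0, 0], "roll": 0}
    - {"fingers": 0.0, "travel": [0, 0, 0], "roll": 0}
    - {"fingers": 0.0, "travel": [0, 0, -0.01], "roll": 0}
    - {"fingers": 0.0, "travel": [0, 0, -0.03], "roll": 0}
    - {"fingers": 0.0, "travel": [0, 0, -0.03], "roll": 0}
    - {"fingers": 0.0, "travel": [0, 0, -0.03], "roll": 0}
    - {"fingers": 0.0, "travel": [0, 0, -0.03], "roll": 0}
    - {"fingers": 0.0, "travel": [0, 0, 0], "roll": 0}

```text
time: 36.1
tcp_pos: [0.4964, -0.2987, 0.1757]
ee_rot: [0.709, 2.96, -0.039]
contact_force: [0.4, -0.4, -1.1]
opening: 0.0306
```

```bash
python3 st.py .5918 .209 .15
```

```text
36.1 [ 0.4964 -0.2987  0.1757] jaw 63.05 zax [ 0.0889 -0.0477 -0.9949] F [ 0.4146 -0.4179 -1.0997] open 0.0306 j [ 1.0384  0.6828 -0.8741  1.786   0.6962  0.8919  0.9642]
travel [0.1468 0.4959 0.0098]
```

Request:
jog_arm:
  motion:
    - {"fingers": 0.0, "travel": [0.012, 0.04, 0], "roll": 0}
    - {"fingers": 0.0, "travel": [0.012, 0.04, 0], "roll": 0}
    - {"fingers": 0.0, "travel": [0.012, 0.04, 0], "roll": 0}
    - {"fingers": 0.0, "travel": [0.012, 0.04, 0], "roll": 0}
    - {"fingers": 0.0, "travel": [0.012, 0.04, 0], "roll": 0}
    - {"fingers": 0.0, "travel": [0.012, 0.04, 0], "roll": 0}
    - {"fingers": 0.0, "travel": [0.012, 0.04, 0], "roll": 0}
    - {"fingers": 0.0, "travel": [0.012, 0.04, 0], "roll": 0}
    - {"fingers": 0.0, "travel": [0.012, 0.04, 0], "roll": 0}
    - {"fingers": 0.0, "travel": [0.012, 0.04, 0], "roll": 0}
    - {"fingers": 0.0, "travel": [0.012, 0.04, 0], "roll": 0}
    - {"fingers": 0.0, "travel": [0, 0, 0], "roll": 0}

```text
time: 37.3
tcp_pos: [0.5808, 0.1647, 0.157]
ee_rot: [0.724, 2.96, -0.044]
contact_force: [0.2, -0.0, -0.1]
opening: 0.031
```

Request:
jog_arm:
  motion:
    - {"fingers": 0.0, "travel": [0, 0, 0], "roll": 0}

```text
time: 37.4
tcp_pos: [0.5802, 0.1652, 0.1564]
ee_rot: [0.721, 2.962, -0.047]
contact_force: [0.3, -0.5, -1.5]
opening: 0.0308
```

```bash
python3 st.py .5918 .209 .11
```

```text
37.4 [0.5802 0.1652 0.1564] jaw 62.59 zax [ 0.0831 -0.0516 -0.9952] F [ 0.2578 -0.5304 -1.4738] open 0.0308 j [ 0.1029  0.7224 -0.7659  1.7093  0.7147  0.949   0.1298]
travel [0.0144 0.0446 0.0449]
```

Request:
jog_arm:
  motion:
    - {"fingers": 0.0, "travel": [0.007, 0.022, 0.01], "roll": 0}
    - {"fingers": 0.0, "travel": [0.007, 0.022, 0.01], "roll": 0}
    - {"fingers": 0.0, "travel": [0, 0, 0.01], "roll": 0}
    - {"fingers": 0.0, "travel": [0, 0, 0], "roll": 0}
    - {"fingers": 0.0, "travel": [0, 0, 0], "roll": 0}

```text
time: 37.9
tcp_pos: [0.5905, 0.2022, 0.1225]
ee_rot: [0.732, 2.96, -0.058]
contact_force: [0.7, 1.4, 0.1]
opening: 0.0313
```

```bash
python3 st.py .5917 .209 .08
```

```text
37.9 [0.5905 0.2022 0.1225] jaw 62.19 zax [ 0.0801 -0.0586 -0.9951] F [0.6787 1.4226 0.0607] open 0.0313 j [ 0.0122  0.7894 -0.7255  1.6701  0.7522  0.9348  0.056 ]
travel [0.0063 0.0071 0.042 ]
```

Request:
jog_arm:
  motion:
    - {"fingers": 0.0, "travel": [0.006, 0.007, 0.01], "roll": 0}
    - {"fingers": 0.0, "travel": [0, 0, 0.01], "roll": 0}
    - {"fingers": 0.0, "travel": [0, 0, 0.01], "roll": 0}
    - {"fingers": 0.0, "travel": [0, 0, 0], "roll": 0}
    - {"fingers": 0.0, "travel": [0, 0, 0], "roll": 0}

```text
time: 38.4
tcp_pos: [0.5916, 0.2054, 0.0897]
ee_rot: [0.739, 2.957, -0.062]
contact_force: [0.4, 0.5, -0.2]
opening: 0.0308
```

```bash
python3 st.py .5917 .209 .055
```

```text
38.4 [0.5916 0.2054 0.0897] jaw 61.89 zax [ 0.08   -0.0619 -0.9949] F [ 0.3695  0.5265 -0.2177] open 0.0308 j [-0.0129  0.8307 -0.6918  1.6864  0.7928  0.8846  0.0108]
travel [0.005  0.0038 0.0343]
```

Request:
jog_arm:
  motion:
    - {"fingers": 0.0, "travel": [0.005, 0.004, 0.003], "roll": -0.5}
    - {"fingers": 0.0, "travel": [0, 0, 0.006], "roll": 0}
    - {"fingers": 0.0, "travel": [0, 0, 0.006], "roll": 0}
    - {"fingers": 0.0, "travel": [0, 0, 0], "roll": 0}
    - {"fingers": 0.0, "travel": [0, 0, 0], "roll": 0}

```text
time: 38.9
tcp_pos: [0.5904, 0.2113, 0.0733]
ee_rot: [0.724, 2.96, -0.061]
contact_force: [-0.5, -0.3, 0.1]
opening: 0.0312
```

```bash
python3 st.py .5917 .209 .055
```

```text
38.9 [0.5904 0.2113 0.0733] jaw 62.45 zax [ 0.0808 -0.0611 -0.9949] F [-0.5229 -0.3074  0.1394] open 0.0312 j [-0.0305  0.8522 -0.6776  1.6941  0.8156  0.8595 -0.0086]
travel [-0.0004 -0.0012  0.0185]
```

Request:
jog_arm:
  motion:
    - {"fingers": 0.0, "travel": [0, -0.001, 0.005], "roll": 0}
    - {"fingers": 0.0, "travel": [0, 0, 0.005], "roll": 0}
    - {"fingers": 0.0, "travel": [0, 0, 0.004], "roll": 0}
    - {"fingers": 0.0, "travel": [0, 0, 0.004], "roll": 0}
    - {"fingers": 0.0, "travel": [0, 0, 0], "roll": 0}

```text
time: 39.4
tcp_pos: [0.5921, 0.2092, 0.0547]
ee_rot: [0.725, 2.959, -0.06]
contact_force: [-0.2, 0.1, 3.0]
opening: 0.0309
```

```bash
python3 st.py .5917 .209 .055
```

```text
39.4 [0.5921 0.2092 0.0547] jaw 62.42 zax [ 0.0823 -0.0608 -0.9947] F [-0.1778  0.1001  3.0267] open 0.0309 j [-0.0369  0.8757 -0.6582  1.7028  0.8414  0.828  -0.0278]
travel [ 0.0002 -0.0004 -0.0003]
```

Request:
jog_arm:
  motion:
    - {"fingers": 0.044, "travel": [0, 0, 0], "roll": 0}
    - {"fingers": 0.044, "travel": [0, 0, 0], "roll": 0}
    - {"fingers": 0.044, "travel": [0, 0, -0.01], "roll": 0}
    - {"fingers": 0.044, "travel": [0, 0, -0.025], "roll": 0}
    - {"fingers": 0.044, "travel": [0, 0, -0.03], "roll": 0}
    - {"fingers": 0.044, "travel": [0, 0, -0.03], "roll": 0}
    - {"fingers": 0.044, "travel": [0, 0, -0.02], "roll": 0}

```text
time: 40.1
tcp_pos: [0.5809, 0.2156, 0.1719]
ee_rot: [0.725, 2.964, -0.066]
contact_force: [0.5, 0.2, 0.2]
opening: 0.0439
```

Request:
jog_arm:
  motion:
    - {"fingers": 0.044, "travel": [-0.018, -0.041, 0], "roll": 0}
    - {"fingers": 0.044, "travel": [-0.018, -0.041, 0], "roll": 0}
    - {"fingers": 0.044, "travel": [-0.018, -0.041, 0], "roll": 0}
    - {"fingers": 0.044, "travel": [-0.018, -0.041, 0], "roll": 0}
    - {"fingers": 0.044, "travel": [-0.018, -0.041, 0], "roll": 0}
    - {"fingers": 0.044, "travel": [-0.018, -0.041, 0], "roll": 0}
    - {"fingers": 0.044, "travel": [-0.018, -0.041, 0], "roll": 0}
    - {"fingers": 0.044, "travel": [-0.018, -0.041, 0], "roll": 0}
    - {"fingers": 0.044, "travel": [-0.018, -0.041, 0], "roll": 0}
    - {"fingers": 0.044, "travel": [-0.018, -0.041, 0], "roll": 0}
    - {"fingers": 0.044, "travel": [-0.018, -0.041, 0], "roll": 0}
    - {"fingers": 0.044, "travel": [0, 0, 0], "roll": 0}

```text
time: 41.3
tcp_pos: [0.5522, -0.2879, 0.2124]
ee_rot: [0.707, 2.946, -0.05]
contact_force: [-0.4, -0.2, -1.1]
opening: 0.0442
```

Request:
jog_arm:
  motion:
    - {"fingers": 0.044, "travel": [0, 0, 0], "roll": -7.5}
    - {"fingers": 0.044, "travel": [0, 0, 0], "roll": -7.5}
    - {"fingers": 0.044, "travel": [0, 0, 0], "roll": 0}
    - {"fingers": 0.044, "travel": [0, 0, 0], "roll": 0}

```text
time: 41.7
tcp_pos: [0.5515, -0.2901, 0.215]
ee_rot: [0.316, 3.016, -0.074]
contact_force: [-0.4, 0.3, -0.6]
opening: 0.0441
```

```bash
python3 look.py .05 .5505,-.3178;python3 st.py .5505 -.3178 .10
```

```text
exp px [231.6 166.1  15.8] circles [[232.8 165.9  15.2]] [ 0.5506 -0.3165]
41.75 [ 0.5516 -0.2901  0.215 ] jaw 77.94 zax [ 0.1021 -0.0599 -0.993 ] F [ 0.3764  0.4595 -0.2558] open 0.0438 j [ 0.983   0.7114 -0.9429  1.6315  0.7085  1.0349  1.1995]
travel [ 0.0083 -0.023   0.1158]
```

Request:
jog_arm:
  motion:
    - {"fingers": 0.044, "travel": [0.004, -0.012, 0.02], "roll": 0}
    - {"fingers": 0.044, "travel": [0.004, -0.011, 0.02], "roll": 0}
    - {"fingers": 0.044, "travel": [0, 0, 0.025], "roll": 0}
    - {"fingers": 0.044, "travel": [0, 0, 0.025], "roll": 0}
    - {"fingers": 0.044, "travel": [0, 0, 0], "roll": 0}
    - {"fingers": 0.044, "travel": [0, 0, 0], "roll": 0}

```text
time: 42.35
tcp_pos: [0.5511, -0.3145, 0.1271]
ee_rot: [0.323, 3.009, -0.078]
contact_force: [-0.1, 0.4, 0.2]
opening: 0.044
```

```bash
python3 look.py .05 .5505,-.317;python3 st.py .5505 -.317 .04
```

```text
exp px [253.1 195.   22. ] circles [[253.6 193.4  20. ]
 [233.3 241.4  19.9]] [ 0.5494 -0.3164]
42.4 [ 0.5508 -0.3145  0.1271] jaw 77.62 zax [ 0.1073 -0.0632 -0.9922] F [ 0.1311 -0.3665 -0.2014] open 0.0437 j [ 0.969   0.8152 -0.8558  1.6958  0.8274  0.8838  1.1365]
travel [0.0101 0.0009 0.0865]
```

Request:
jog_arm:
  motion:
    - {"fingers": 0.044, "travel": [0.009, 0.001, 0.015], "roll": 0}
    - {"fingers": 0.044, "travel": [0, 0, 0.015], "roll": 0}
    - {"fingers": 0.044, "travel": [0, 0, 0.015], "roll": 0}
    - {"fingers": 0.044, "travel": [0, 0, 0.005], "roll": 0}
    - {"fingers": 0.044, "travel": [0, 0, 0], "roll": 0}
    - {"fingers": 0.044, "travel": [0, 0, 0], "roll": 0}

```text
time: 43.0
tcp_pos: [0.553, -0.3151, 0.08]
ee_rot: [0.323, 2.998, -0.082]
contact_force: [-0.3, -0.7, 0.1]
opening: 0.0437
```

```bash
python3 st.py .5502 -.3167 .04
```

```text
43.0 [ 0.553  -0.3151  0.08  ] jaw 77.55 zax [ 0.1179 -0.0672 -0.9908] F [-0.2828 -0.7273  0.0829] open 0.0437 j [ 0.9399  0.8669 -0.7981  1.7331  0.9054  0.791   1.0692]
travel [ 0.0075 -0.0005  0.0394]
```

Request:
jog_arm:
  motion:
    - {"fingers": 0.044, "travel": [0.007, -0.001, 0.01], "roll": 0}
    - {"fingers": 0.044, "travel": [0, 0, 0.01], "roll": 0}
    - {"fingers": 0.044, "travel": [0, 0, 0.01], "roll": 0}
    - {"fingers": 0.044, "travel": [0, 0, 0.006], "roll": 0}
    - {"fingers": 0.044, "travel": [0, 0, 0], "roll": 0}

```text
time: 43.5
tcp_pos: [0.5502, -0.3176, 0.0409]
ee_rot: [0.324, 2.997, -0.083]
contact_force: [1.2, -0.1, 1.0]
opening: 0.0437
```

```bash
python3 st.py .5502 -.3167 .04
```

```text
43.5 [ 0.5502 -0.3176  0.0409] jaw 77.52 zax [ 0.1187 -0.0677 -0.9906] F [ 1.1964 -0.0529  1.0423] open 0.0437 j [ 0.9198  0.912  -0.7473  1.757   0.9691  0.7232  1.0184]
travel [0.0004 0.0009 0.0008]
```

Request:
jog_arm:
  motion:
    - {"fingers": 0.0, "travel": [0, 0, 0.001], "roll": 0}
    - {"fingers": 0.0, "travel": [0, 0, 0], "roll": 0}
    - {"fingers": 0.0, "travel": [0, 0, 0], "roll": 0}
    - {"fingers": 0.0, "travel": [0, 0, 0], "roll": 0}

```text
time: 43.9
tcp_pos: [0.5513, -0.3174, 0.0405]
ee_rot: [0.323, 2.996, -0.082]
contact_force: [-0.7, -0.3, -0.8]
opening: 0.0307
```

```bash
python3 st.py .5502 -.3167 .04
```

```text
43.9 [ 0.5513 -0.3174  0.0405] jaw 77.54 zax [ 0.1203 -0.0676 -0.9904] F [-0.7235 -0.2857 -0.7967] open 0.0307 j [ 0.9187  0.9131 -0.747   1.7561  0.9706  0.7216  1.0172]
travel [0.0013 0.0004 0.0003]
```

Request:
jog_arm:
  motion:
    - {"fingers": 0.0, "travel": [0, 0, -0.01], "roll": 0}
    - {"fingers": 0.0, "travel": [0, 0, -0.03], "roll": 0}
    - {"fingers": 0.0, "travel": [0, 0, -0.03], "roll": 0}
    - {"fingers": 0.0, "travel": [0, 0, -0.03], "roll": 0}
    - {"fingers": 0.0, "travel": [0, 0, -0.03], "roll": 0}
    - {"fingers": 0.0, "travel": [0, 0, 0], "roll": 5}
    - {"fingers": 0.0, "travel": [0, 0, 0], "roll": 5}
    - {"fingers": 0.0, "travel": [0, 0, 0], "roll": 5}
    - {"fingers": 0.0, "travel": [0, 0, 0], "roll": 0}
    - {"fingers": 0.0, "travel": [0, 0, 0], "roll": 0}

```text
time: 44.9
tcp_pos: [0.5341, -0.3069, 0.1808]
ee_rot: [0.717, 2.918, -0.058]
contact_force: [0.4, -0.2, -1.1]
opening: 0.031
```

```bash
python3 st.py .4926 .2598 .15
```

```text
44.9 [ 0.5341 -0.3069  0.1808] jaw 62.36 zax [ 0.1223 -0.0697 -0.99  ] F [ 0.4044 -0.2189 -1.1132] open 0.031 j [ 0.9877  0.704  -0.8489  1.7127  0.7126  0.8965  0.9478]
travel [ 0.3007  0.4829 -0.0141]
```

Request:
jog_arm:
  motion:
    - {"fingers": 0.0, "travel": [0.025, 0.04, -0.003], "roll": 0}
    - {"fingers": 0.0, "travel": [0.025, 0.04, -0.003], "roll": 0}
    - {"fingers": 0.0, "travel": [0.025, 0.04, -0.003], "roll": 0}
    - {"fingers": 0.0, "travel": [0.025, 0.04, -0.003], "roll": 0}
    - {"fingers": 0.0, "travel": [0.025, 0.04, -0.003], "roll": 0}
    - {"fingers": 0.0, "travel": [0.025, 0.04, -0.003], "roll": 0}
    - {"fingers": 0.0, "travel": [0.025, 0.04, -0.003], "roll": 0}
    - {"fingers": 0.0, "travel": [0.025, 0.04, -0.003], "roll": 0}
    - {"fingers": 0.0, "travel": [0.025, 0.04, -0.003], "roll": 0}
    - {"fingers": 0.0, "travel": [0.025, 0.04, -0.003], "roll": 0}
    - {"fingers": 0.0, "travel": [0.025, 0.04, -0.003], "roll": 0}
    - {"fingers": 0.0, "travel": [0, 0, 0], "roll": 0}

```text
time: 46.1
tcp_pos: [0.4915, 0.2297, 0.1721]
ee_rot: [0.699, 2.921, -0.047]
contact_force: [-0.2, -0.0, -0.7]
opening: 0.0307
```

Request:
jog_arm:
  motion:
    - {"fingers": 0.0, "travel": [0, 0, 0], "roll": 0}

```text
time: 46.2
tcp_pos: [0.4909, 0.2309, 0.1719]
ee_rot: [0.693, 2.923, -0.048]
contact_force: [0.3, -0.1, 0.3]
opening: 0.0308
```

```bash
python3 st.py .4926 .2598 .11; python3 - <<'E'
from h import *
p,W=wrist(); np.savez("pics/w12.npz",W=W,**{k:p[k] for k in("fx","fy","cx","cy")}); cv2.imwrite("pics/w12.png",cv2.resize(p["color"],(800,600),interpolation=2))
E
```

```text
46.2 [0.4909 0.2309 0.1719] jaw 63.32 zax [ 0.1259 -0.0626 -0.9901] F [ 0.2662 -0.1251  0.2526] open 0.0308 j [-0.0439  0.6126 -0.775   1.8794  0.7341  0.8826 -0.106 ]
travel [0.0201 0.0266 0.0597]
```

Request:
jog_arm:
  motion:
    - {"fingers": 0.0, "travel": [0.01, 0.013, 0.015], "roll": 0.7}
    - {"fingers": 0.0, "travel": [0.01, 0.013, 0.015], "roll": 0}
    - {"fingers": 0.0, "travel": [0, 0, 0.015], "roll": 0}
    - {"fingers": 0.0, "travel": [0, 0, 0], "roll": 0}
    - {"fingers": 0.0, "travel": [0, 0, 0], "roll": 0}

```text
time: 46.75
tcp_pos: [0.4935, 0.2538, 0.1233]
ee_rot: [0.723, 2.914, -0.05]
contact_force: [0.5, -0.2, 0.0]
opening: 0.0312
```

```bash
python3 st.py .4927 .26 .08
```

```text
46.75 [0.4935 0.2538 0.1233] jaw 62.13 zax [ 0.1264 -0.0657 -0.9898] F [ 0.4767 -0.1951  0.0382] open 0.0312 j [-0.1333  0.6899 -0.7064  1.8888  0.8139  0.816  -0.2295]
travel [0.0098 0.0051 0.0424]
```

Request:
jog_arm:
  motion:
    - {"fingers": 0.0, "travel": [0.01, 0.005, 0.01], "roll": -0.3}
    - {"fingers": 0.0, "travel": [0, 0, 0.01], "roll": 0}
    - {"fingers": 0.0, "travel": [0, 0, 0.01], "roll": 0}
    - {"fingers": 0.0, "travel": [0, 0, 0.005], "roll": 0}
    - {"fingers": 0.0, "travel": [0, 0, 0], "roll": 0}

```text
time: 47.25
tcp_pos: [0.4954, 0.2546, 0.0872]
ee_rot: [0.727, 2.908, -0.054]
contact_force: [0.7, -0.1, 0.6]
opening: 0.0309
```

```bash
python3 st.py .4927 .26 .0565
```

```text
47.25 [0.4954 0.2546 0.0872] jaw 61.94 zax [ 0.1298 -0.0697 -0.9891] F [ 0.7416 -0.1062  0.6102] open 0.0309 j [-0.1706  0.7391 -0.6534  1.9116  0.8837  0.7539 -0.2995]
travel [0.0093 0.0035 0.0296]
```

Request:
jog_arm:
  motion:
    - {"fingers": 0.0, "travel": [0.009, 0.004, 0.0], "roll": -0.4}
    - {"fingers": 0.0, "travel": [0, 0, 0.005], "roll": 0}
    - {"fingers": 0.0, "travel": [0, 0, 0.005], "roll": 0}
    - {"fingers": 0.0, "travel": [0, 0, 0], "roll": 0}
    - {"fingers": 0.0, "travel": [0, 0, 0], "roll": 0}

```text
time: 47.75
tcp_pos: [0.4907, 0.2627, 0.0757]
ee_rot: [0.715, 2.91, -0.053]
contact_force: [0.0, 1.1, -2.1]
opening: 0.031
```

```bash
python3 st.py .4927 .26 .0565
```

```text
47.75 [0.4907 0.2627 0.0757] jaw 62.39 zax [ 0.131  -0.0687 -0.989 ] F [ 0.0193  1.0874 -2.1418] open 0.031 j [-0.1976  0.755  -0.6384  1.9195  0.9075  0.7351 -0.332 ]
travel [-0.0002 -0.0015  0.0195]
```

Request:
jog_arm:
  motion:
    - {"fingers": 0.0, "travel": [0, -0.0015, 0.005], "roll": 0}
    - {"fingers": 0.0, "travel": [0, 0, 0.005], "roll": 0}
    - {"fingers": 0.0, "travel": [0, 0, 0.005], "roll": 0}
    - {"fingers": 0.0, "travel": [0, 0, 0.003], "roll": 0}
    - {"fingers": 0.0, "travel": [0, 0, 0], "roll": 0}

```text
time: 48.25
tcp_pos: [0.493, 0.2598, 0.0566]
ee_rot: [0.716, 2.91, -0.053]
contact_force: [-0.5, 0.1, 0.9]
opening: 0.0311
```

```bash
python3 st.py .4927 .26 .0565
```

```text
48.25 [0.493  0.2598 0.0566] jaw 62.36 zax [ 0.1317 -0.0685 -0.9889] F [-0.5241  0.0991  0.8733] open 0.0311 j [-0.209   0.7818 -0.61    1.9297  0.947   0.7003 -0.3635]
travel [0.0003 0.     0.0001]
```

Request:
jog_arm:
  motion:
    - {"fingers": 0.044, "travel": [0, 0, 0], "roll": 0}
    - {"fingers": 0.044, "travel": [0, 0, 0], "roll": 0}
    - {"fingers": 0.044, "travel": [0, 0, -0.01], "roll": 0}
    - {"fingers": 0.044, "travel": [0, 0, -0.025], "roll": 0}
    - {"fingers": 0.044, "travel": [0, 0, -0.03], "roll": 0}
    - {"fingers": 0.044, "travel": [0, 0, -0.03], "roll": 0}
    - {"fingers": 0.044, "travel": [0, 0, -0.02], "roll": 0}

```text
time: 48.95
tcp_pos: [0.4757, 0.2673, 0.1743]
ee_rot: [0.715, 2.914, -0.059]
contact_force: [0.2, 0.5, -1.0]
opening: 0.044
```

Request:
jog_arm:
  motion:
    - {"fingers": 0.0, "travel": [-0.022, -0.039, 0], "roll": 0}
    - {"fingers": 0.0, "travel": [-0.022, -0.039, 0], "roll": 0}
    - {"fingers": 0.0, "travel": [-0.022, -0.039, 0], "roll": 0}
    - {"fingers": 0.0, "travel": [-0.022, -0.039, 0], "roll": 0}
    - {"fingers": 0.0, "travel": [-0.022, -0.039, 0], "roll": 0}
    - {"fingers": 0.0, "travel": [-0.022, -0.039, 0], "roll": 0}
    - {"fingers": 0.0, "travel": [-0.022, -0.039, 0], "roll": 0}
    - {"fingers": 0.0, "travel": [-0.022, -0.039, 0], "roll": 0}
    - {"fingers": 0.0, "travel": [-0.022, -0.039, 0], "roll": 0}
    - {"fingers": 0.0, "travel": [-0.022, -0.039, 0], "roll": 0}
    - {"fingers": 0.0, "travel": [-0.022, -0.039, 0], "roll": 0}
    - {"fingers": 0.0, "travel": [0, 0, 0], "roll": 0}

```text
time: 50.15
tcp_pos: [0.4948, -0.2352, 0.224]
ee_rot: [0.694, 2.898, -0.043]
contact_force: [-0.2, -0.2, -0.6]
opening: 0.0004
```

```bash
python3 st.py .39 -.268 .20; python3 - <<'E'
from h import *
a=robot.camera("scene")["color"][130:270,140:390];b=robot.camera("side")["color"][100:320,140:340]
cv2.imwrite("pics/chk.png",np.hstack([cv2.resize(a,(430,480),interpolation=2),cv2.resize(b,(370,480),interpolation=2)]))
E
```

```text
50.15 [ 0.4948 -0.2352  0.224 ] jaw 63.11 zax [ 0.1499 -0.0651 -0.9866] F [-0.1863 -0.1715 -0.6372] open 0.0004 j [ 1.0019  0.55   -0.9095  1.8631  0.6311  0.8471  0.8972]
travel [ 0.0814 -0.0769  0.0101]
```

View pics/chk.png

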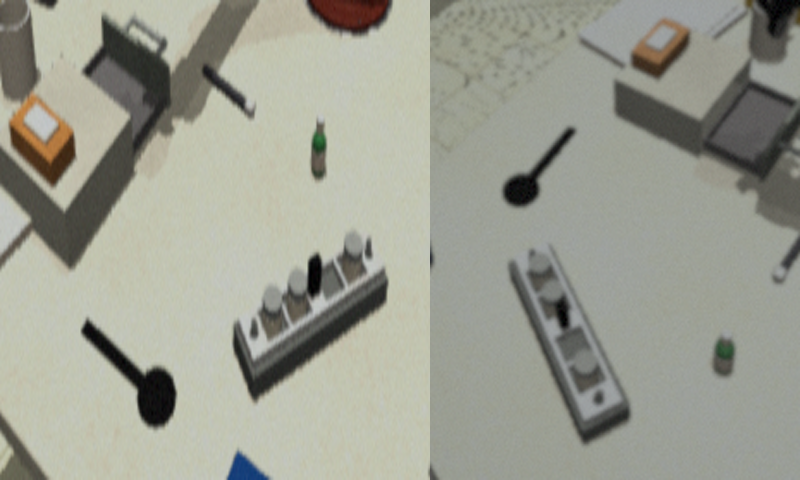

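```bash
python3 - <<'E'
from h import *
np.set_printoptions(precision=4,suppress=True)
d=np.load("pics/w10.npz"); 
print("w10 bar",[onz(d,u,v,.048,d["W"])[:2] for u,v in[(142,90),(211,46)]])
print("w10 panel top front edge",[onz(d,u,v,.062,d["W"])[:2] for u,v in[(129,142),(265,65)]])
print("rear wall top outer",[onz(d,u,v,.030,d["W"])[:2] for u,v in[(193,212),(303,155)]], "unit front top",[onz(d,u,v,.07,d["W"])[:2] for u,v in[(185,229),(313,150)]])
d=np.load("pics/w4.npz"); 
print("w4 bar",[onz(d,u,v,.048,d["W"])[:2] for u,v in[(152,138),(159,219)]])
print("w4 panel front edge",[onz(d,u,v,.062,d["W"])[:2] for u,v in[(191,87),(204,258)]])
d=np.load("pics/w8.npz") 
p,W=wrist(); cv2.imwrite("pics/w13.png",p["color"]); np.savez("pics/w13.npz",W=W,**{k:p[k] for k in("fx","fy","cx","cy")})
for m in robot.masks_of(p,"drawer_handle")[:1]:
    v,u=np.nonzero(m["mask"]); P=np.array([onz(p,x,y,.048,W)[:2] for x,y in zip(u,v)]); print(m["confidence"],m["bbox"],P.min(0),P.max(0))
E
```

```text
w10 bar [array([ 0.4201, -0.3132]), array([ 0.4164, -0.2209])]
w10 panel top front edge [array([ 0.4631, -0.3538]), array([ 0.4608, -0.178 ])]
rear wall top outer [array([ 0.5801, -0.3446]), array([ 0.5756, -0.1795])] unit front top [array([ 0.5846, -0.3496]), array([ 0.5653, -0.1692])]
w4 bar [array([ 0.4163, -0.225 ]), array([ 0.4152, -0.3127])]
w4 panel front edge [array([ 0.4581, -0.1768]), array([ 0.4618, -0.3569])]
0.76 [223.1, 159.4, 200.4, 178.9] [ 0.4117 -0.3672] [ 0.5746 -0.1743]
```

Request:
jog_arm:
  motion:
    - {"fingers": 0.0, "travel": [0, 0, 0], "roll": -6.8}
    - {"fingers": 0.0, "travel": [0, 0, 0], "roll": -6.8}
    - {"fingers": 0.0, "travel": [0, 0, 0], "roll": -6.8}
    - {"fingers": 0.0, "travel": [0, 0, 0], "roll": -6.8}
    - {"fingers": 0.0, "travel": [0.03, -0.01, 0], "roll": 0}
    - {"fingers": 0.0, "travel": [0.03, -0.01, 0], "roll": 0}
    - {"fingers": 0.0, "travel": [0.03, -0.01, 0], "roll": 0}
    - {"fingers": 0.0, "travel": [0.03, 0, 0], "roll": 0}
    - {"fingers": 0.0, "travel": [0, 0, 0], "roll": 0}
    - {"fingers": 0.0, "travel": [0, 0, 0], "roll": 0}

```text
time: 51.35
tcp_pos: [0.3797, -0.2395, 0.2117]
ee_rot: [-0.133, 2.983, -0.09]
contact_force: [-0.0, -0.2, 1.2]
opening: -0.0
```

```bash
python3 st.py .383 -.268 .042
```

```text
51.35 [ 0.3797 -0.2395  0.2117] jaw 94.82 zax [ 0.1566 -0.0528 -0.9863] F [-0.0184 -0.2106  1.167 ] open -0.0 j [ 1.3431  0.5    -1.1488  2.116   0.7045  0.7537  1.4319]
travel [ 0.025  -0.0174  0.1694]
```

Request:
jog_arm:
  motion:
    - {"fingers": 0.0, "travel": [0.01, -0.009, 0.02], "roll": 2.4}
    - {"fingers": 0.0, "travel": [0.01, -0.009, 0.02], "roll": 2.4}
    - {"fingers": 0.0, "travel": [0.005, 0, 0.02], "roll": 0}
    - {"fingers": 0.0, "travel": [0.005, 0, 0.02], "roll": 0}
    - {"fingers": 0.0, "travel": [0, 0, 0.02], "roll": 0}
    - {"fingers": 0.0, "travel": [0, 0, 0.02], "roll": 0}
    - {"fingers": 0.0, "travel": [0, 0, 0], "roll": 0}

```text
time: 52.05
tcp_pos: [0.3848, -0.2584, 0.0908]
ee_rot: [-0.037, 2.966, -0.083]
contact_force: [0.1, -0.1, 0.1]
opening: -0.0001
```

```bash
python3 st.py .383 -.268 .042
```

```text
52.05 [ 0.3848 -0.2584  0.0908] jaw 91.14 zax [ 0.1735 -0.0534 -0.9834] F [ 0.1173 -0.0749  0.0874] open -0.0001 j [ 1.1018  0.6517 -0.7794  2.2304  1.109   0.4592  1.0491]
travel [ 0.0105 -0.0068  0.0482]
```

Request:
jog_arm:
  motion:
    - {"fingers": 0.0, "travel": [0.01, -0.007, 0.01], "roll": 0}
    - {"fingers": 0.0, "travel": [0, 0, 0.015], "roll": 0}
    - {"fingers": 0.0, "travel": [0, 0, 0.015], "roll": 0}
    - {"fingers": 0.0, "travel": [0, 0, 0], "roll": 0}
    - {"fingers": 0.0, "travel": [-0.01, 0, 0.0015], "roll": 0}
    - {"fingers": 0.0, "travel": [-0.012, 0, 0.002], "roll": 0}
    - {"fingers": 0.0, "travel": [-0.012, 0, 0.002], "roll": 0}
    - {"fingers": 0.0, "travel": [-0.012, 0, 0.002], "roll": 0}

```text
time: 52.85
tcp_pos: [0.4342, -0.2627, 0.0567]
ee_rot: [-0.055, 2.965, -0.093]
contact_force: [-2.9, -0.3, 0.2]
opening: -0.0001
```

```bash
python3 st.py .51 -.268 .042
```

```text
52.85 [ 0.4342 -0.2627  0.0567] jaw 91.78 zax [ 0.1743 -0.0589 -0.9829] F [-2.9304 -0.3088  0.2482] open -0.0001 j [ 0.9855  0.7441 -0.7053  2.1435  1.1892  0.4637  0.9712]
travel [-0.0718 -0.0066  0.028 ]
```

Request:
jog_arm:
  motion:
    - {"fingers": 0.0, "travel": [-0.006, 0, 0.006], "roll": 0}
    - {"fingers": 0.0, "travel": [-0.008, 0, 0.006], "roll": 0}
    - {"fingers": 0.0, "travel": [-0.01, 0, 0.004], "roll": 0}
    - {"fingers": 0.0, "travel": [-0.01, -0.001, 0.002], "roll": 0}
    - {"fingers": 0.0, "travel": [-0.01, -0.001, 0.002], "roll": 0}

```text
time: 53.35
tcp_pos: [0.4845, -0.2627, 0.0455]
ee_rot: [-0.057, 2.966, -0.093]
contact_force: [-3.3, 0.5, 1.6]
opening: 0.0002
```

```bash
python3 st.py .51 -.268 .042
```

```text
53.35 [ 0.4845 -0.2627  0.0455] jaw 91.88 zax [ 0.1742 -0.0587 -0.983 ] F [-3.2574  0.4666  1.5709] open 0.0002 j [ 0.9287  0.8076 -0.7173  2.0324  1.1467  0.5252  1.0026]
travel [-0.0242 -0.0059  0.0082]
```

Request:
jog_arm:
  motion:
    - {"fingers": 0.0, "travel": [-0.01, -0.001, 0.002], "roll": 0}
    - {"fingers": 0.0, "travel": [-0.01, -0.001, 0.002], "roll": 0}
    - {"fingers": 0.0, "travel": [-0.008, 0, 0.0015], "roll": 0}
    - {"fingers": 0.0, "travel": [-0.006, 0, 0.001], "roll": 0}

```text
time: 53.75
tcp_pos: [0.5232, -0.2627, 0.0448]
ee_rot: [-0.058, 2.965, -0.09]
contact_force: [-2.2, -0.1, 0.6]
opening: -0.0001
```

```bash
python3 st.py .51 -.268 .042
```

```text
53.75 [ 0.5232 -0.2627  0.0448] jaw 91.92 zax [ 0.1749 -0.0565 -0.983 ] F [-2.1594 -0.1309  0.6031] open -0.0001 j [ 0.8988  0.8477 -0.7428  1.9379  1.0949  0.5867  1.0525]
travel [ 0.0137 -0.0047  0.0008]
```

Request:
jog_arm:
  motion:
    - {"fingers": 0.0, "travel": [-0.006, 0, 0.001], "roll": 0}
    - {"fingers": 0.0, "travel": [-0.006, 0, 0.001], "roll": 0}
    - {"fingers": 0.0, "travel": [-0.005, 0, 0.001], "roll": 0}

```text
time: 54.05
tcp_pos: [0.5275, -0.2641, 0.0409]
ee_rot: [-0.05, 2.997, -0.099]
contact_force: [-10.2, 0.2, 5.4]
opening: -0.0001
```

```bash
python3 st.py .51 -.268 .042
```

```text
54.05 [ 0.5275 -0.2641  0.0409] jaw 91.64 zax [ 0.1428 -0.0634 -0.9877] F [-10.2474   0.2059   5.3983] open -0.0001 j [ 0.8834  0.8643 -0.7455  1.9052  1.0665  0.6353  1.0732]
travel [ 0.0173 -0.0034 -0.0034]
```

Request:
jog_arm:
  motion:
    - {"fingers": 0.0, "travel": [-0.006, 0, 0], "roll": 0}
    - {"fingers": 0.0, "travel": [-0.006, 0, 0], "roll": 0}
    - {"fingers": 0.0, "travel": [0.015, 0, 0], "roll": 0}
    - {"fingers": 0.0, "travel": [0.02, 0, 0], "roll": 0}
    - {"fingers": 0.0, "travel": [0, 0, -0.03], "roll": 0}
    - {"fingers": 0.0, "travel": [0, 0, -0.03], "roll": 0}
    - {"fingers": 0.0, "travel": [0, 0, -0.03], "roll": 0}
    - {"fingers": 0.0, "travel": [0, 0, -0.03], "roll": 0}
    - {"fingers": 0.0, "travel": [0, 0, -0.03], "roll": 0}
    - {"fingers": 0.0, "travel": [-0.02, 0, 0], "roll": 0}
    - {"fingers": 0.0, "travel": [-0.03, 0, 0], "roll": 0}
    - {"fingers": 0.0, "travel": [0, 0, 0], "roll": 0}

```text
time: 55.25
tcp_pos: [0.5357, -0.2572, 0.2025]
ee_rot: [-0.044, 2.999, -0.113]
contact_force: [-0.1, 0.9, 0.8]
opening: -0.0001
```

```bash
python3 st.py .51 -.268 .042; python3 - <<'E'
from h import *
np.set_printoptions(precision=4,suppress=True)
a=robot.camera("side"); 
p,W=wrist(); np.savez("pics/w14.npz",W=W,**{k:p[k] for k in("fx","fy","cx","cy")})
s=robot.camera("scene")
A=p["color"][:300]; B=cv2.resize(s["color"][130:250,230:400],(425,300),interpolation=2)
cv2.imwrite("pics/w14.png",p["color"])
C=cv2.resize(a["color"][100:200,240:340],(300,300),interpolation=2)
cv2.imwrite("pics/fin.png",np.vstack([np.hstack([A,np.zeros((300,213,3),np.uint8)]),np.hstack([B,C])]))
E
```

```text
55.25 [ 0.5357 -0.2572  0.2025] jaw 91.38 zax [ 0.1411 -0.0726 -0.9873] F [-0.0608  0.8685  0.7989] open -0.0001 j [ 0.9877  0.6775 -0.9644  1.7628  0.7624  0.9279  1.3214]
travel [0.0481 0.0021 0.1556]
```

View pics/fin.png

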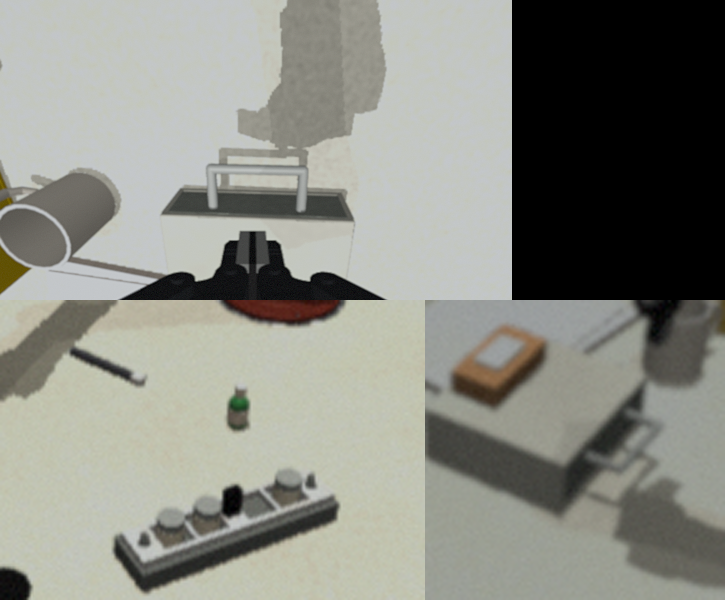

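```bash
python3 - <<'E'
from h import *
d=np.load("pics/w14.npz")
print([onz(d,u,v,.048,d["W"])[:2] for u,v in[(212,170),(303,171)]])
E
```

```text
[array([ 0.54435115, -0.30919979]), array([ 0.5408664 , -0.22053984])]
```

```bash
python3 -c "
from station import robot
print(robot.read_state()['contact_force']); print(robot.sign_off())"
```

```text
[-0.36473045 -0.96822314  0.37915635]
the job is handed in; nothing more can be done
None
```

The jar rack is loaded and the job is handed in, at about 55 s of the 210 s allowed; sign-off gives no verdict.

- **Drawer opening:** I pulled it out until it stopped moving against about 12 N. My first estimate of the travel was only about 116 mm. The handle shut at x ≈ 0.543 m, against 0.533 m at the start, so the drawer began roughly 9 mm open. From shut, the opening was about 125 mm, which is its stop.
- **Frame:** It hangs on both pins, and measured within about 1 mm of the stand centre. It came to rest on the deck with the pins showing in its holes.
- **Jars:** Only three jars were in the drawer. They stand in the pockets at x = +78, +33 and −78 mm, and the last scene and side pictures show them upright with the drawer empty.
- **Drawer shut:** I pushed it to its stop at about 10 N. The last wrist picture shows its front flush with the unit.
- **Robot and bystanders:** The tool was at about 0.2 m height, with only noise on the force reading. None of the bystanders was touched on purpose, and those in the last pictures look unmoved. I did not measure them again.

Two things did not go cleanly. On the first approach to the drawer handle, one finger probably came down on the bar without harm. The tool also tilted by up to about 11° during the pull. I took that out by pressing the fingertips against the end of the stand, and a tilt of up to about 10° crept back later without affecting the placements.

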